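# Set out the nested press sleeves and bearing on the stall

## Task

Get the bearing-press kit ready for show on the spares stall: pull the three nested steel sleeves apart and stand each upright in the middle of its own cork mat, in order of size: the narrowest on the mat next to the headlamp that stands at one end of the plank, the medium one on the mat between, the widest on the mat next to the battery at the other end. Then lay the ball bearing flat and centred on top of the widest sleeve. Do not knock over or shift the loose piston standing nearby.

Things in the scene. Friction and masses are not known exactly. Their poses are not given: they have to be found in the camera images.
- sleeve_narrow_c (a point): centre (on the axis, half-way up) of the narrow (tallest) plain steel press sleeve: an open tube of outer diameter 30 mm, bore 22 mm, height 86 mm, z along its axis; 0.22 kg; at the start it stands on the table inside the medium sleeve and sticks out 28 mm above it, with 3 mm play all round
- sleeve_medium_c (a point): centre (on the axis, half-way up) of the medium plain steel press sleeve: an open tube of outer diameter 46 mm, bore 36 mm, height 58 mm, z along its axis; 0.29 kg; at the start it stands on the table inside the wide sleeve and sticks out 28 mm above it, with 3 mm play all round
- sleeve_wide_c (a point): centre (on the axis, half-way up) of the wide (shortest) plain steel press sleeve: an open tube of outer diameter 64 mm, bore 52 mm, height 30 mm, z along its axis; 0.25 kg; at the start it stands on the table around the other two
- bearing_c (a point): centre (half-way up) of the ball bearing: a flat steel ring with brass balls showing, outer diameter 62 mm, bore 30 mm, 16 mm thick, 0.2 kg, lying flat on the table; z along its axis
- piston_c (a point): centre (half-way up) of a loose aluminium piston, a solid cylinder 50 mm in diameter and 46 mm high with dark ring grooves, standing on the table; it is not part of the set. It, the nest of sleeves, the bearing and a fixed green grease tin (62 mm wide, 48 mm high) stand in a row on the robot's side of the plank, about 130 mm apart, in any order
- pad_left: round cork mat, 84 mm in diameter, 3 mm thick, the one nearest the robot's left (+y) end of a fixed dark wooden plank (110 x 400 mm, 15 mm high); origin at the centre of its underside; its top is 18 mm above the table; z up
- pad_mid: the same kind of mat, in the middle of the plank
- pad_right: the same kind of mat, nearest the robot's right (-y) end of the plank; neighbouring mats are about 130 mm apart
- headlamp: round chrome motorcycle headlamp lying lens up on the table at one end of the plank, 156 mm in diameter, 89 mm high, fixed; origin at the centre of its underside
- battery: black box-shaped motorcycle battery with two metal terminals, standing on the table at the other end of the plank, 122 x 67 x 96 mm high, fixed; origin at the centre of its underside
There are look-alikes about, which are no part of the job. Leave any blue or purple look-alike of the part that bears sleeve_wide_c alone. Of the things shaped like the headlamp, the chrome one is meant.

How it is judged:
By the outcome, as a careful person would: the job done as asked, in the order asked, and still so for the second after the job is handed in, with the robot touching nothing.
It also fails if it takes over 99 s, if anything falls off the work surface, if the arm or the gripper's body presses on something with over 40 N, if the wrist force passes 120 N, or if a joint passes its speed limit or range.

## Robot

A 7-joint arm with a two-finger parallel gripper is mounted at the origin on the work surface. World frame = base frame: x ahead of the robot, y to its left, z up, the work surface at z = 0. Lengths are in m, angles in rad, forces in N, time in s.
With the tool pointing down it reaches from about 0.4 to 0.85 m from the base axis. Payload 4.5 kg.
Tool frame: the origin (TCP) lies on the centre line of the jaws, within the pads' length; the fingertips stand 11 mm ahead of it and the grasp point (between the pads) lies 8 mm behind it; z points along the fingers, y is the direction in which the jaws open and shut (so a half turn about z gives the same grasp; the last joint's range is limited). The gripper opens to 88 mm and grips with 3 to 60 N. Pads are 18 mm wide; open, the fingers measure 123 mm over their backs; the gripper's body (75 mm by 187 mm) begins 45 mm behind the grasp point.
Start: joints at [1.287, 0.689, -0.195, 1.565, 0.157, 0.902, -0.215], TCP at [0.195, -0.594, 0.25] pointing down, gripper open.
Joint ranges: [-3.01, 3.01], [-0.46, 2.08], [-1.47, 1.51], [0.13, 2.56], [-1, 4.14], [0.04, 2.09], [-2.66, 2.66]. Speed limits (rad/s): [2.57, 2.57, 3.14, 3.14, 3.14, 3.14, 3.14].

## Interface

Orientations are given as a unit quaternion [x, y, z, w].
In Python, from plant import r, snapshot gives the robot as it stands.
- The arm moves only by the tool drive_tool, never from a script. Its argument "commands" is a list of rows, each an object of numbers: "wx", "wy", "wz": the turn, a rotation vector about the tool's x, y, z in rad; "dx", "dy", "dz": the shift along the tool's x, y, z in m; "claw": the opening, from 0 (shut) to 1 (fully open). A call has 1 to 12 rows; each row shifts and turns the commanded pose from where the row before left it, along the tool's axes as they then stand; what a row does not reach is not made up. A row lasts 1/10 s, in which the tool goes at most 50 mm and 8.59 degrees, less where a joint would pass 70% of its speed; a pose out of reach is approached as far as the arm can. A call is refused whole if a number of a shift passes 0.05 or a number of a turn 0.15, either way. A call with a gripper value outside its range is refused whole. The fingers move at their own pace and stop on an object; "grip_force" is the grip in N (left out, the last holds). Time passes only in rows, so rows that do not move let the fingers close. It gives the time, the measured TCP pose, the force and the opening at its end, in the units of the state.
- r.get_state(): the state, without advancing time (a new reading comes with each control period).
- snapshot(name): name is "scene" or "side" or "wrist"; returns a dict with "color" (400x640x3 uint8, red, green, blue), "fx", "fy", "cx", "cy" (pixels), "world_to_cam" (4x4, takes a point from world to camera coordinates); the wrist camera has in their place "T_tool_cam" (4x4, takes a point from camera to tool coordinates, whose origin is the TCP and whose axes are the flange's). Camera axes: x right, y up, looking along -z (the intrinsics and any distortion apply to the point x, -y, -z); pixel columns grow to the right and rows downward; lengths in m; the calibration is good to about 2 mm. A picture is of the moment at which its call begins: read the wrist's pose just before it. There is no depth.
- r.finish_job(): hands the job in, once; it reports no verdict.
The state is a dict: "clock": time; "q": joint angles; "qd": joint speeds; "joint_torque": joint torques, N m; "tool_pos": TCP position; "eef_rot": TCP orientation; "contact_force": force on the tool from outside, world axes, zero at the start; "moment": the same for the moment, N m; "opening": opening from 0.0 (shut) to 1.0 (fully open).
Only numpy, scipy, OpenCV 4.12 (cv2) and the standard library are available. Lean on these libraries where they do the work, as an engineer would, in place of code of your own. Each camera call takes 0.05 s, during which the arm holds its last target. There are 200 camera calls.

## Working session

There is one attempt and no reset: what is moved stays moved. The work goes in short steps, Python scripts to look and compute and a tool call to move; the robot and the scene stay as the last step left them, time stands still between calls to the robot, and variables do not carry over. Pictures are saved under pics/ and viewed, on a budget of 14 in all, crops included, one or two more only if the job needs it, and the job is handed in when it is done.

Besides the shell and the picture viewer there is one more tool, called after "Request:" as name(argument=value, ...), one argument or row to a line, values as JSON. drive_tool: Moves the arm, as the interface text tells. Its arguments: {"type":"object","properties":{"commands":{"type":"array","items":{"type":"object","properties":{"wx":{"type":"number"},"wy":{"type":"number"},"wz":{"type":"number"},"dx":{"type":"number"},"dy":{"type":"number"},"dz":{"type":"number"},"claw":{"type":"number"}}}},"grip_force":{"type":"number"}},"required":["commands"]}

```bash
ls; mkdir -p pics
cat > h.py <<'E'
import numpy as np, cv2
from plant import r, snapshot
from scipy.spatial.transform import Rotation as R
def save(s,n): cv2.imwrite('pics/'+n+'.png', s['color'][:,:,::-1])
def cam(s,st=None):
    if 'world_to_cam' in s: return np.linalg.inv(np.array(s['world_to_cam']))
    T=np.eye(4); T[:3,:3]=R.from_quat(st['eef_rot']).as_matrix(); T[:3,3]=st['tool_pos']
    return T@np.array(s['T_tool_cam'])
def ray(s,uv,z,st=None):
    T=cam(s,st); d=T[:3,:3]@np.array([(uv[0]-s['cx'])/s['fx'],-(uv[1]-s['cy'])/s['fy'],-1]); o=T[:3,3]
    return o+d*(z-o[2])/d[2]
def proj(s,p,st=None):
    c=np.linalg.inv(cam(s,st))@np.append(p,1); return s['cx']+s['fx']*c[0]/-c[2], s['cy']-s['fy']*c[1]/-c[2]
E
python3 - <<'E'
from h import *
st=r.get_state(); print(st)
for n in ('scene','side','wrist'):
    s=snapshot(n); save(s,n+'0'); print(n,{k:(np.round(v,3).tolist() if k!='color' else 0) for k,v in s.items()})
E
```

```text
pics
{'clock': 0.0, 'q': array([ 1.2867839 ,  0.69001428, -0.19452289,  1.56632633,  0.15732192,
        0.90251074, -0.21514256]), 'qd': array([-0.00058686,  0.00029637,  0.00065782,  0.00108656, -0.00135474,
       -0.00168591,  0.00100672]), 'joint_torque': array([ 8.70824624e-05, -5.27559650e+01, -1.26709912e+00, -1.53426772e+01,
       -5.27233304e-02,  6.53602474e-03,  1.87804835e-04]), 'tool_pos': array([ 0.19506825, -0.59313604,  0.24889606]), 'eef_rot': array([ 9.87395765e-01,  1.58267919e-01, -2.18410040e-04, -9.05929534e-04]), 'contact_force': array([ 0.03507575, -0.81062329, -0.4710789 ]), 'moment': array([ 0.00194722, -0.03241325,  0.02131695]), 'opening': 1.0021482586054815}
scene {'color': 0, 'fx': 411.31, 'fy': 411.31, 'cx': 325.225, 'cy': 199.331, 'world_to_cam': [[-0.897, 0.443, 0.015, 0.47], [-0.344, -0.717, 0.606, 0.091], [0.279, 0.538, 0.795, -1.445], [0.0, 0.0, 0.0, 1.0]]}
side {'color': 0, 'fx': 426.97, 'fy': 426.97, 'cx': 318.44, 'cy': 203.707, 'world_to_cam': [[0.986, -0.167, 0.011, -0.522], [0.108, 0.684, 0.721, -0.071], [-0.128, -0.71, 0.693, -1.219], [0.0, 0.0, 0.0, 1.0]]}
wrist {'color': 0, 'fx': 303.839, 'fy': 303.839, 'cx': 315.088, 'cy': 202.115, 'T_tool_cam': [[0.001, 0.959, 0.284, 0.073], [1.0, -0.001, -0.001, -0.0], [-0.0, 0.284, -0.959, -0.135], [0.0, 0.0, 0.0, 1.0]]}
```

View pics/scene0.png

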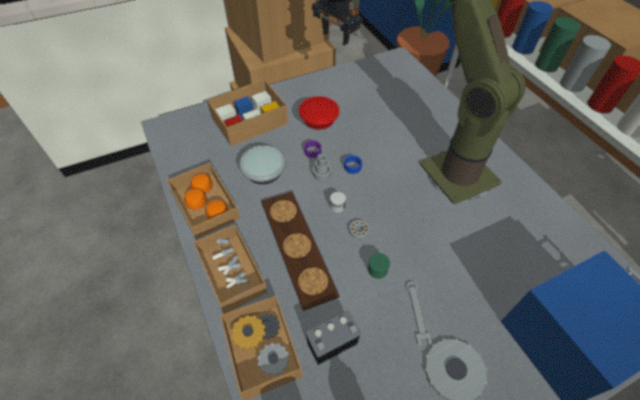

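View pics/side0.png

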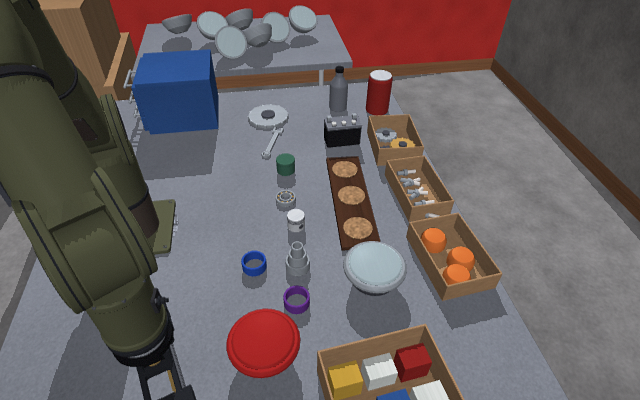

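Scene view: the nest is at (321,166), with look-alike rings purple at (313,149) and blue at (353,164), which I leave alone. The piston is at (338,200), the bearing at (359,229) and the tin at (378,265). The mats are at (283,211), (297,245) and (313,281). The chrome headlamp is at (262,163) and the red look-alike at (319,112). The battery is at (331,337).

Run:
```python
from h import *
sc=snapshot('scene'); sd=snapshot('side')
P={'padA':((283,211),(358,228),.018),'padB':((297,245),(351,195),.018),'padC':((313,281),(345,169),.018),
'nest_top':((320,154),(297,245),.086),'piston':((338,195),(296,214),.046),'bearing':((359,227),(286,196),.016),'tin':((378,260),(286,157),.048),'lamp':((262,160),(375,262),.085),'batt':((331,328),(342,128),.096),'blue':((353,160),(254,258),.03),'purple':((313,145),(297,294),.03)}
for k,(a,b,z) in P.items(): print(k,ray(sc,a,z)[:2].round(3),ray(sd,b,z)[:2].round(3))
# cork contours
for s in (sc,sd):
    hsv=cv2.cvtColor(s['color'],cv2.COLOR_RGB2HSV); m=cv2.inRange(hsv,(5,70,110),(22,200,255))
    cs,_=cv2.findContours(m,cv2.RETR_EXTERNAL,cv2.CHAIN_APPROX_NONE)
    for c in cs:
        if 200<cv2.contourArea(c)<1500:
            e=cv2.fitEllipse(c); print(np.round(e[0],1),np.round(e[1],1),ray(s,e[0],.018)[:2].round(4))
s=snapshot('scene');c=s['color'][130:260,270:400]; cv2.imwrite('pics/crop1.png',cv2.resize(c,None,fx=4.5,fy=4.5,interpolation=cv2.INTER_CUBIC)[:,:,::-1])
```

```text
padA [ 0.624 -0.104] [ 0.623 -0.113]
padB [0.635 0.03 ] [0.634 0.024]
padC [0.642 0.158] [0.643 0.15 ]
nest_top [ 0.437 -0.22 ] [ 0.439 -0.207]
piston [ 0.447 -0.067] [ 0.455 -0.058]
bearing [0.434 0.054] [0.438 0.053]
tin [0.452 0.193] [0.456 0.204]
lamp [ 0.621 -0.279] [ 0.618 -0.289]
batt [0.671 0.326] [0.654 0.27 ]
blue [ 0.322 -0.193] [ 0.328 -0.185]
purple [ 0.417 -0.319] [ 0.424 -0.313]
[312.7 280.7] [26.4 29.1] [0.6421 0.1571]
[296.7 245.2] [23.9 27.4] [0.6356 0.0304]
[282.9 210.5] [21. 26.] [ 0.6234 -0.1061]
[357.4 227.3] [21.  28.8] [ 0.6223 -0.1103]
[351.  194.7] [17.8 26.5] [0.6347 0.0257]
[344.2 168.6] [15.6 24.6] [0.6405 0.1522]
```

View pics/crop1.png

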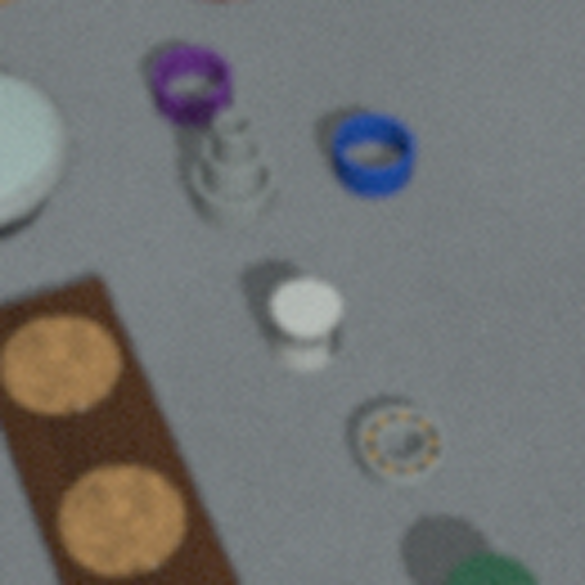

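The crop confirms the steel nest is the stepped grey tube at (235,170 in the crop), next to the purple and blue rings. The headlamp is at the -y end, so narrow goes on pad_right, medium on pad_mid and wide on pad_left, beside the battery. I'll keep the jaws along world x, clear of the battery. Turning the tool comes first.

Request:
drive_tool(
  commands=[
    {"wz":-0.14},
    {"wz":-0.14},
    {"wz":-0.14},
    {"wz":-0.14},
    {"wz":-0.14},
    {"wz":-0.14},
    {"wz":-0.14},
    {"wz":-0.14},
    {"wz":-0.13},
    {},
  ],
)

```text
validation failed for argument at $.co...
```

Request:
drive_tool(
  commands=[
    {"dx":0,"dy":0,"dz":0,"wx":0,"wy":0,"wz":-0.14,"claw":1},
    {"dx":0,"dy":0,"dz":0,"wx":0,"wy":0,"wz":-0.14,"claw":1},
    {"dx":0,"dy":0,"dz":0,"wx":0,"wy":0,"wz":-0.14,"claw":1},
    {"dx":0,"dy":0,"dz":0,"wx":0,"wy":0,"wz":-0.14,"claw":1},
    {"dx":0,"dy":0,"dz":0,"wx":0,"wy":0,"wz":-0.14,"claw":1},
    {"dx":0,"dy":0,"dz":0,"wx":0,"wy":0,"wz":-0.14,"claw":1},
    {"dx":0,"dy":0,"dz":0,"wx":0,"wy":0,"wz":-0.14,"claw":1},
    {"dx":0,"dy":0,"dz":0,"wx":0,"wy":0,"wz":-0.14,"claw":1},
    {"dx":0,"dy":0,"dz":0,"wx":0,"wy":0,"wz":-0.13,"claw":1},
  ],
)

```text
clock: 1.2
tool_pos: [0.1951, -0.5937, 0.2497]
eef_rot: [0.706, 0.708, -0.0, -0.0]
contact_force: [0.0, -1.0, -0.3]
opening: 0.998
```

Request:
drive_tool(
  commands=[
    {"dx":0.038,"dy":0.024},
    {"dx":0.038,"dy":0.024},
    {"dx":0.038,"dy":0.024},
    {"dx":0.038,"dy":0.024},
    {"dx":0.038,"dy":0.024},
    {"dx":0.038,"dy":0.024},
    {"dx":0.038,"dy":0.024},
    {"dx":0.038,"dy":0.024},
    {"dx":0.038,"dy":0.024},
    {"dx":0.038,"dy":0.024},
  ],
)

```text
validation failed for argument at $.co...
```

Request:
drive_tool(
  commands=[
    {"dx":0.038,"dy":0.024,"dz":0,"wx":0,"wy":0,"wz":0,"claw":1},
    {"dx":0.038,"dy":0.024,"dz":0,"wx":0,"wy":0,"wz":0,"claw":1},
    {"dx":0.038,"dy":0.024,"dz":0,"wx":0,"wy":0,"wz":0,"claw":1},
    {"dx":0.038,"dy":0.024,"dz":0,"wx":0,"wy":0,"wz":0,"claw":1},
    {"dx":0.038,"dy":0.024,"dz":0,"wx":0,"wy":0,"wz":0,"claw":1},
    {"dx":0.038,"dy":0.024,"dz":0,"wx":0,"wy":0,"wz":0,"claw":1},
    {"dx":0.038,"dy":0.024,"dz":0,"wx":0,"wy":0,"wz":0,"claw":1},
    {"dx":0.038,"dy":0.024,"dz":0,"wx":0,"wy":0,"wz":0,"claw":1},
    {"dx":0.038,"dy":0.024,"dz":0,"wx":0,"wy":0,"wz":0,"claw":1},
    {"dx":0.038,"dy":0.024,"dz":0,"wx":0,"wy":0,"wz":0,"claw":1},
  ],
)

```text
clock: 2.2
tool_pos: [0.4373, -0.213, 0.2499]
eef_rot: [0.708, 0.706, -0.0, 0.0]
contact_force: [0.4, 0.1, 0.1]
opening: 0.999
```

Run:
```python
from h import *
st=r.get_state(); print(st['clock'],st['tool_pos'],st['q'].round(2))
s=snapshot('wrist'); save(s,'w1')
import pickle; pickle.dump((st,s),open('w1.pkl','wb'))
```

```text
2.2 [ 0.43726699 -0.2130043   0.24989111] [ 0.7   0.55 -0.52  1.96  0.4   0.73 -0.07]
```

View pics/w1.png

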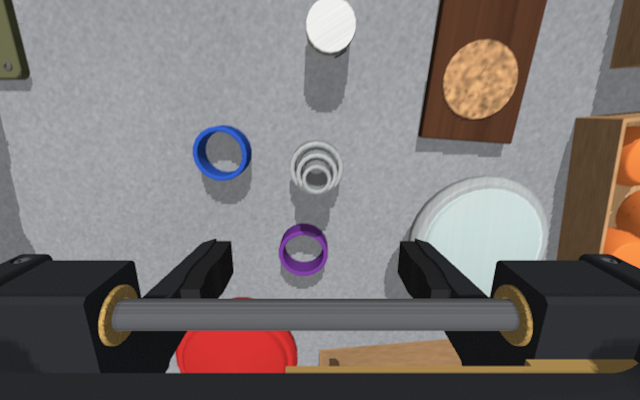

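Wrist view (up is +y, right is +x): the nest is at about (317,167), the blue ring at (222,152), the purple at (303,250), the piston at (331,25) and pad_right at (480,78). I'll measure the rims.

Run:
```python
from h import *
import pickle; st,s=pickle.load(open('w1.pkl','rb'))
c=s['color'][130:210,275:360]; b=cv2.resize(c,None,fx=7,fy=7,interpolation=cv2.INTER_CUBIC)
cv2.imwrite('pics/c2.png',b[:,:,::-1])
print('tcp px',proj(s,st['tool_pos'],st))
for uv,z in (((316.5,178),.086),((317,167),.03)): print(ray(s,uv,z,st))
g=cv2.GaussianBlur(cv2.cvtColor(c,cv2.COLOR_RGB2GRAY),(3,3),0); g=cv2.resize(g,None,fx=4,fy=4,interpolation=cv2.INTER_CUBIC)
e=cv2.Canny(g,40,100)
cs,_=cv2.findContours(e,cv2.RETR_LIST,cv2.CHAIN_APPROX_NONE)
for k in cs:
    if len(k)>80:
        E=cv2.fitEllipse(k); print(len(k),np.round(np.array(E[0])/4+[275,130],1),np.round(np.array(E[1])/4,1))
hsv=cv2.cvtColor(s['color'],cv2.COLOR_RGB2HSV); m=cv2.inRange(hsv,(8,60,110),(22,200,255)); m[150:]=0
k=max(cv2.findContours(m[:, :560],cv2.RETR_EXTERNAL,cv2.CHAIN_APPROX_NONE)[0],key=cv2.contourArea); E=cv2.fitEllipse(k); print('pad',E,ray(s,E[0],.018,st))
```

```text
tcp px (np.float64(316.32316182758785), np.float64(266.5194419129152))
[ 0.43838239 -0.20325598  0.086     ]
[ 0.43932062 -0.20199645  0.03      ]
82 [326.1 180.4] [ 0.9 12.9]
98 [333.3 178.7] [0.7 2.7]
95 [300.4 172.7] [ 0.4 11.3]
123 [295. 169.] [ 1.3 18.9]
106 [316.6 157.4] [0.  0.2]
pad ((480.1468505859375, 78.47408294677734), (70.82554626464844, 83.73860168457031), 34.56217575073242) [ 0.62313467 -0.10411984  0.018     ]
```

View pics/c2.png

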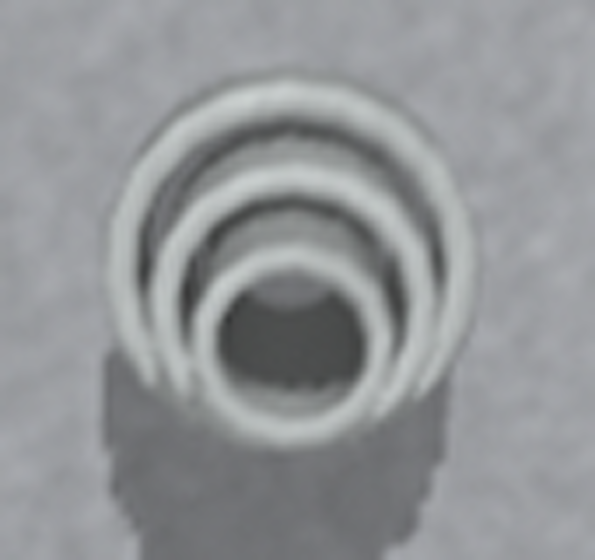

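Crop: narrow rim centre at (316.7,179), medium (317,173.6), wide (316.6,167.3).

Run:
```python
from h import *
import pickle; st,s=pickle.load(open('w1.pkl','rb'))
for uv,z in (((316.7,179),.086),((317,173.6),.058),((316.6,167.3),.03)): print(ray(s,uv,z,st).round(4))
k=s['fx']; print('diam chk', [200/7*(.385-z)/k for z in (.086,)])
```

```text
[ 0.4386 -0.2043  0.086 ]
[ 0.4391 -0.2043  0.058 ]
[ 0.4388 -0.2024  0.03  ]
diam chk [0.02811643385157616]
```

Request:
drive_tool(
  commands=[
    {"dx":0.009,"dy":0.0015,"dz":0.03,"wx":0,"wy":0,"wz":0,"claw":1},
    {"dx":0,"dy":0,"dz":0.04,"wx":0,"wy":0,"wz":0,"claw":1},
    {"dx":0,"dy":0,"dz":0.04,"wx":0,"wy":0,"wz":0,"claw":0.8},
    {"dx":0,"dy":0,"dz":0.03,"wx":0,"wy":0,"wz":0,"claw":0.7},
    {"dx":0,"dy":0,"dz":0.02,"wx":0,"wy":0,"wz":0,"claw":0.6},
    {"dx":0,"dy":0,"dz":0.013,"wx":0,"wy":0,"wz":0,"claw":0.6},
    {"dx":0,"dy":0,"dz":0.005,"wx":0,"wy":0,"wz":0,"claw":0.6},
    {"dx":0,"dy":0,"dz":0,"wx":0,"wy":0,"wz":0,"claw":0.6},
  ],
  grip_force=25,
)

```text
clock: 3.05
tool_pos: [0.4379, -0.2055, 0.0714]
eef_rot: [0.708, 0.706, -0.0, -0.0]
contact_force: [0.2, -0.2, -0.0]
opening: 0.601
```

Request:
drive_tool(
  commands=[
    {"dx":0,"dy":0,"dz":0,"wx":0,"wy":0,"wz":0,"claw":0.45},
    {"dx":0,"dy":0,"dz":0,"wx":0,"wy":0,"wz":0,"claw":0.38},
    {"dx":0,"dy":0,"dz":0,"wx":0,"wy":0,"wz":0,"claw":0.3},
    {"dx":0,"dy":0,"dz":0,"wx":0,"wy":0,"wz":0,"claw":0.2},
    {"dx":0,"dy":0,"dz":0,"wx":0,"wy":0,"wz":0,"claw":0.2},
    {"dx":0,"dy":0,"dz":0,"wx":0,"wy":0,"wz":0,"claw":0.2},
    {"dx":0,"dy":0,"dz":0,"wx":0,"wy":0,"wz":0,"claw":0.2},
  ],
)

```text
clock: 3.75
tool_pos: [0.4382, -0.2057, 0.0723]
eef_rot: [0.708, 0.706, 0.0, 0.001]
contact_force: [-0.8, -0.6, 6.5]
opening: 0.331
```

Request:
drive_tool(
  commands=[
    {"dx":0,"dy":0,"dz":-0.005,"wx":0,"wy":0,"wz":0,"claw":0.2},
    {"dx":0,"dy":0,"dz":-0.015,"wx":0,"wy":0,"wz":0,"claw":0.2},
    {"dx":0,"dy":0,"dz":-0.02,"wx":0,"wy":0,"wz":0,"claw":0.2},
    {"dx":0,"dy":0,"dz":-0.02,"wx":0,"wy":0,"wz":0,"claw":0.2},
    {"dx":0,"dy":0,"dz":-0.02,"wx":0,"wy":0,"wz":0,"claw":0.2},
    {"dx":0,"dy":0,"dz":-0.02,"wx":0,"wy":0,"wz":0,"claw":0.2},
    {"dx":0,"dy":0,"dz":-0.02,"wx":0,"wy":0,"wz":0,"claw":0.2},
    {"dx":0,"dy":0,"dz":0,"wx":0,"wy":0,"wz":0,"claw":0.2},
  ],
)

```text
clock: 4.55
tool_pos: [0.439, -0.2057, 0.1936]
eef_rot: [0.708, 0.706, 0.001, 0.002]
contact_force: [1.0, -0.3, -2.7]
opening: 0.331
```

Run:
```python
from h import *
st=r.get_state(); print(st['clock'],st['tool_pos'],st['contact_force'],st['opening'])
s=snapshot('wrist'); save(s,'w2'); d=snapshot('side')
import pickle; pickle.dump((st,s,d),open('w2.pkl','wb'))
c=cv2.resize(d['color'][170:320,220:420],None,fx=2.4,fy=2.4); w=cv2.resize(s['color'][100:400,160:480],None,fx=1.2,fy=1.2)
cv2.imwrite('pics/m2.png',np.hstack([c,w])[:,:,::-1])
```

```text
4.55 [ 0.43900043 -0.20574951  0.19356742] [ 0.95504188 -0.25581313 -2.72011745] 0.33083979105628697
```

View pics/m2.png

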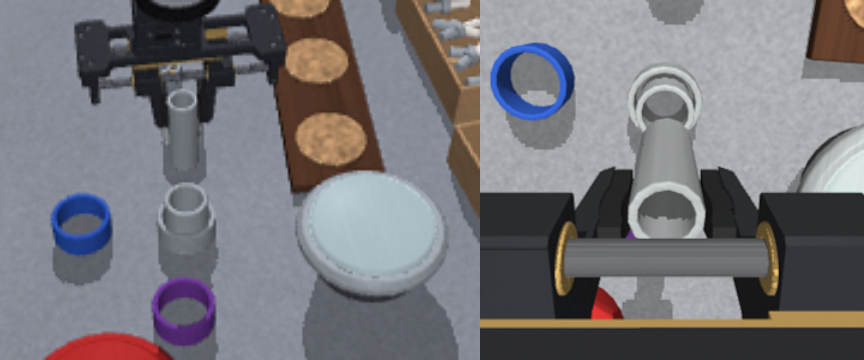

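Side view: the narrow sleeve hangs upright in the jaws at (182,130), and the medium and wide sleeves stay nested at (185,220). Next I carry it over pad_right.

Request:
drive_tool(
  commands=[
    {"dx":0.007,"dy":0.015,"dz":0,"wx":0,"wy":0,"wz":0,"claw":0.2},
    {"dx":0.015,"dy":0.03,"dz":0,"wx":0,"wy":0,"wz":0,"claw":0.2},
    {"dx":0.02,"dy":0.037,"dz":0,"wx":0,"wy":0,"wz":0,"claw":0.2},
    {"dx":0.02,"dy":0.037,"dz":0,"wx":0,"wy":0,"wz":0,"claw":0.2},
    {"dx":0.02,"dy":0.037,"dz":0,"wx":0,"wy":0,"wz":0,"claw":0.2},
    {"dx":0.01,"dy":0.02,"dz":0,"wx":0,"wy":0,"wz":0,"claw":0.2},
    {"dx":0.005,"dy":0.008,"dz":0,"wx":0,"wy":0,"wz":0,"claw":0.2},
    {"dx":0,"dy":0,"dz":0,"wx":0,"wy":0,"wz":0,"claw":0.2},
    {"dx":0,"dy":0,"dz":0,"wx":0,"wy":0,"wz":0,"claw":0.2},
  ],
)

```text
clock: 5.55
tool_pos: [0.6203, -0.1103, 0.1906]
eef_rot: [0.708, 0.706, -0.002, -0.001]
contact_force: [0.4, -1.2, -2.4]
opening: 0.335
```

Run:
```python
from h import *
st=r.get_state(); print(st['clock'],st['tool_pos'],st['eef_rot'],st['contact_force'],st['opening'],st['q'].round(2))
s=snapshot('wrist'); save(s,'w3'); d=snapshot('side')
import pickle; pickle.dump((st,s,d),open('w3.pkl','wb'))
hsv=cv2.cvtColor(s['color'],cv2.COLOR_RGB2HSV); m=cv2.inRange(hsv,(8,60,110),(22,200,255))
for k in cv2.findContours(m,cv2.RETR_EXTERNAL,cv2.CHAIN_APPROX_NONE)[0]:
    if cv2.contourArea(k)>1000:
        # rays of contour on pad top -> circle fit
        p=np.array([ray(s,q[0],.018,st)[:2] for q in k]); 
        A=np.c_[2*p,np.ones(len(p))]; x=np.linalg.lstsq(A,(p**2).sum(1),rcond=None)[0]
        print(cv2.boundingRect(k),'circ',x[:2].round(4),np.sqrt(x[2]+x[:2]@x[:2]).round(4), 'hull-ell',ray(s,cv2.fitEllipse(k)[0],.018,st)[:2].round(4))
```

```text
5.55 [ 0.62033277 -0.11032192  0.19059739] [ 0.70845135  0.70575708 -0.00176145 -0.00073053] [ 0.35026288 -1.1660882  -2.36681699] 0.33460096038431947 [ 0.35  0.8  -0.46  1.59  0.43  0.86 -0.28]
(154, 330, 405, 43) circ [ 0.6637 -0.0859] 0.2994 hull-ell [ 0.3976 -0.2494]
(435, 207, 188, 92) circ [ 0.8559 -0.1743] 0.072 hull-ell [ 0.8611 -0.1803]
(496, 0, 144, 178) circ [ 0.8599 -0.0268] 0.0762 hull-ell [ 0.8552 -0.0217]
(270, 0, 108, 239) circ [ 0.6107 -0.0508] 0.0734 hull-ell [ 0.6225 -0.0283]
```

View pics/w3.png

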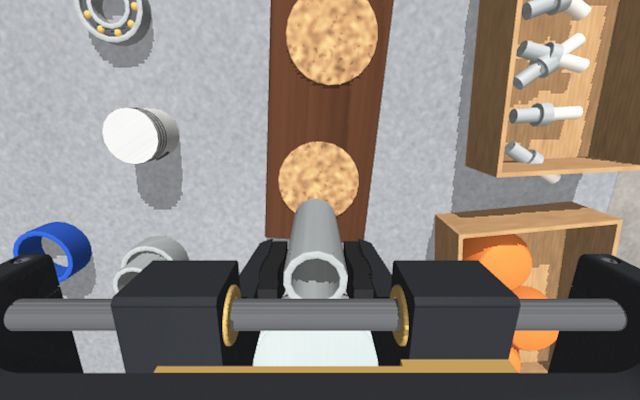

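Wrist view: pad_right is at (318,180), partly behind the held sleeve, pad_mid is at (332,38), and the piston is untouched at (140,136). I'll fit circles to the pads.

```bash
cat >> h.py <<'E'
from scipy.optimize import least_squares
def pads(s,st,rad=.042,z=.018,guess=((.623,-.107),(.635,.028),(.642,.154))):
    hsv=cv2.cvtColor(s['color'],cv2.COLOR_RGB2HSV); m=cv2.inRange(hsv,(8,50,140),(24,200,255)); m=cv2.morphologyEx(m,cv2.MORPH_CLOSE,np.ones((5,5)))
    m=cv2.morphologyEx(m,cv2.MORPH_OPEN,np.ones((5,5)))
    P=[]
    for k in cv2.findContours(m,cv2.RETR_EXTERNAL,cv2.CHAIN_APPROX_NONE)[0]:
        k=k[:,0]; k=k[(k[:,0]>1)&(k[:,0]<638)&(k[:,1]>1)]
        P+=[ray(s,q+.0,z,st)[:2] for q in k]
    P=np.array(P)
    for g in guess:
        p=P[abs(np.hypot(*(P-g).T)-rad)<.010]
        if len(p)<30: continue
        f=least_squares(lambda c:np.hypot(*(p-c[:2]).T)-rad,[*g],loss='soft_l1',f_scale=.001)
        print('pad',f.x.round(4),len(p),'med resid',np.median(abs(f.fun)).round(5))
E
python3 - <<'E'
from h import *
import pickle; st,s,d=pickle.load(open('w3.pkl','rb')); pads(s,st)
# held sleeve top rim: outer dia x 284..349 -> centre px
for z in (.204,): print(ray(s,(316.5,279),z,st), 65*(.135-.0137)*.0+0)
E
```

```text
pad [ 0.6225 -0.1066] 199 med resid 0.00052
pad [0.6346 0.03  ] 202 med resid 0.00046
[ 0.62039026 -0.1093056   0.204     ] 0.0
```

Request:
drive_tool(
  commands=[
    {"dx":0.0025,"dy":0.002,"dz":0.01,"wx":0,"wy":0,"wz":0,"claw":0.2},
    {"dx":0,"dy":0,"dz":0.03,"wx":0,"wy":0,"wz":0,"claw":0.2},
    {"dx":0,"dy":0,"dz":0.03,"wx":0,"wy":0,"wz":0,"claw":0.2},
    {"dx":0,"dy":0,"dz":0.018,"wx":0,"wy":0,"wz":0,"claw":0.2},
    {"dx":0,"dy":0,"dz":0.006,"wx":0,"wy":0,"wz":0,"claw":0.2},
    {"dx":0,"dy":0,"dz":0,"wx":0,"wy":0,"wz":0,"claw":0.2},
    {"dx":0,"dy":0,"dz":0,"wx":0,"wy":0,"wz":0,"claw":0.2},
  ],
)

```text
clock: 6.35
tool_pos: [0.6249, -0.1065, 0.0986]
eef_rot: [0.708, 0.706, 0.001, 0.001]
contact_force: [0.3, 0.5, -2.9]
opening: 0.331
```

Run:
```python
from h import *
for i in range(3):
    st=r.get_state(); print(st['clock'],st['tool_pos'].round(4),st['eef_rot'].round(4),np.abs(st['qd']).max().round(4)); s=snapshot('wrist')
pads(s,st); save(s,'w4'); 
d=snapshot('side'); c=snapshot('scene'); pads(d,None); pads(c,None)
a=cv2.resize(d['color'][190:260,310:410],(400,280),interpolation=cv2.INTER_CUBIC); b=cv2.resize(c['color'][170:240,230:330],(400,280),interpolation=cv2.INTER_CUBIC)
w=cv2.resize(s['color'][60:340,115:515],(400,280)); 
import pickle; pickle.dump((st,s,d,c),open('w4.pkl','wb'))
cv2.imwrite('pics/m4.png',np.vstack([np.hstack([a,b]),np.hstack([w,w*0])])[:,:,::-1])
```

```text
6.35 [ 0.6249 -0.1065  0.0986] [7.083e-01 7.059e-01 6.000e-04 6.000e-04] 0.0126
6.4 [ 0.6252 -0.1065  0.0989] [0.7083 0.7059 0.0008 0.0009] 0.0052
6.45 [ 0.6252 -0.1065  0.099 ] [0.7082 0.706  0.0008 0.0009] 0.0017
pad [ 0.6224 -0.1068] 240 med resid 0.00039
pad [0.6345 0.0302] 208 med resid 0.00023
pad [ 0.6235 -0.1061] 46 med resid 0.00345
pad [0.6452 0.1522] 32 med resid 0.00132
pad [ 0.6225 -0.1106] 45 med resid 0.00162
pad [0.637  0.0286] 70 med resid 0.00329
pad [0.6422 0.1551] 75 med resid 0.00355
```

View pics/m4.png

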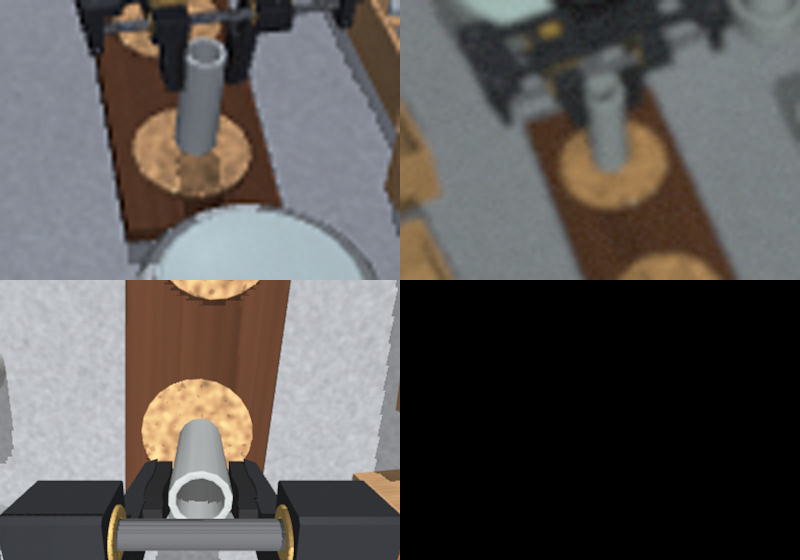

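All three views show the sleeve upright over pad_right, about 8 mm above it and about 2.5 mm too far in +x. I correct that, then lower.

Request:
drive_tool(
  commands=[
    {"dx":-0.0013,"dy":-0.0025,"dz":0.002,"wx":0,"wy":0,"wz":0,"claw":0.2},
    {"dx":0,"dy":0,"dz":0.003,"wx":0,"wy":0,"wz":0,"claw":0.2},
    {"dx":0,"dy":0,"dz":0.002,"wx":0,"wy":0,"wz":0,"claw":0.2},
    {"dx":0,"dy":0,"dz":0.001,"wx":0,"wy":0,"wz":0,"claw":0.2},
    {"dx":0,"dy":0,"dz":0,"wx":0,"wy":0,"wz":0,"claw":0.2},
    {"dx":0,"dy":0,"dz":0,"wx":0,"wy":0,"wz":0,"claw":0.2},
  ],
)

```text
clock: 7.2
tool_pos: [0.6216, -0.1079, 0.0904]
eef_rot: [0.708, 0.706, -0.0, 0.0]
contact_force: [-1.6, -0.2, 5.4]
opening: 0.333
```

Request:
drive_tool(
  commands=[
    {"dx":0,"dy":0,"dz":-0.0005,"wx":0,"wy":0,"wz":0,"claw":0.38},
    {"dx":0,"dy":0,"dz":0,"wx":0,"wy":0,"wz":0,"claw":0.5},
    {"dx":0,"dy":0,"dz":0,"wx":0,"wy":0,"wz":0,"claw":0.65},
    {"dx":0,"dy":0,"dz":0,"wx":0,"wy":0,"wz":0,"claw":0.65},
    {"dx":0,"dy":0,"dz":-0.02,"wx":0,"wy":0,"wz":0,"claw":0.65},
    {"dx":0,"dy":0,"dz":-0.04,"wx":0,"wy":0,"wz":0,"claw":0.75},
    {"dx":0,"dy":0,"dz":-0.04,"wx":0,"wy":0,"wz":0,"claw":0.8},
    {"dx":0,"dy":0,"dz":-0.03,"wx":0,"wy":0,"wz":0,"claw":0.8},
    {"dx":-0.02,"dy":-0.037,"dz":0,"wx":0,"wy":0,"wz":0,"claw":0.8},
    {"dx":-0.02,"dy":-0.037,"dz":0,"wx":0,"wy":0,"wz":0,"claw":0.8},
    {"dx":-0.02,"dy":-0.037,"dz":0,"wx":0,"wy":0,"wz":0,"claw":0.8},
    {"dx":-0.02,"dy":-0.037,"dz":0,"wx":0,"wy":0,"wz":0,"claw":0.8},
  ],
)

```text
clock: 8.4
tool_pos: [0.4721, -0.188, 0.2203]
eef_rot: [0.708, 0.706, 0.0, 0.0]
contact_force: [-0.0, -0.6, -0.6]
opening: 0.797
```

Request:
drive_tool(
  commands=[
    {"dx":-0.015,"dy":-0.03,"dz":0,"wx":0,"wy":0,"wz":0,"claw":0.8},
    {"dx":0,"dy":-0.005,"dz":0,"wx":0,"wy":0,"wz":0,"claw":0.8},
    {"dx":0,"dy":0,"dz":0,"wx":0,"wy":0,"wz":0,"claw":0.8},
    {"dx":0,"dy":0,"dz":0,"wx":0,"wy":0,"wz":0,"claw":0.8},
    {"dx":0,"dy":0,"dz":0,"wx":0,"wy":0,"wz":0,"claw":0.8},
  ],
)

```text
clock: 8.9
tool_pos: [0.4402, -0.2013, 0.2203]
eef_rot: [0.708, 0.707, 0.001, 0.0]
contact_force: [0.3, -0.5, -0.0]
opening: 0.802
```

Run:
```python
from h import *
st=r.get_state(); print(st['clock'],st['tool_pos'].round(4),st['contact_force'].round(1),st['opening'])
s=snapshot('wrist'); save(s,'w5'); d=snapshot('side')
import pickle; pickle.dump((st,s,d),open('w5.pkl','wb'))
u,v=proj(s,(.439,-.204,.045),st); u,v=int(u),int(v); print(u,v,proj(s,st['tool_pos'],st))
a=cv2.resize(s['color'][v-60:v+60,u-60:u+60],None,fx=5,fy=5,interpolation=cv2.INTER_CUBIC)[:480]
b=cv2.resize(d['color'][190:310,240:420][:, :],None,fx=1.6,fy=1.6); 
z=np.zeros((480,200,3),np.uint8); b=cv2.resize(d['color'][190:310,340:390],(200,480)); cv2.imwrite('pics/m5.png',np.hstack([a,b])[:,:,::-1]); print(a.shape)
```

```text
8.9 [ 0.4402 -0.2013  0.2203] [ 0.3 -0.5 -0. ] 0.8020215164469155
314 187 (np.float64(316.3218930055273), np.float64(266.52165813836336))
(480, 600, 3)
```

View pics/m5.png

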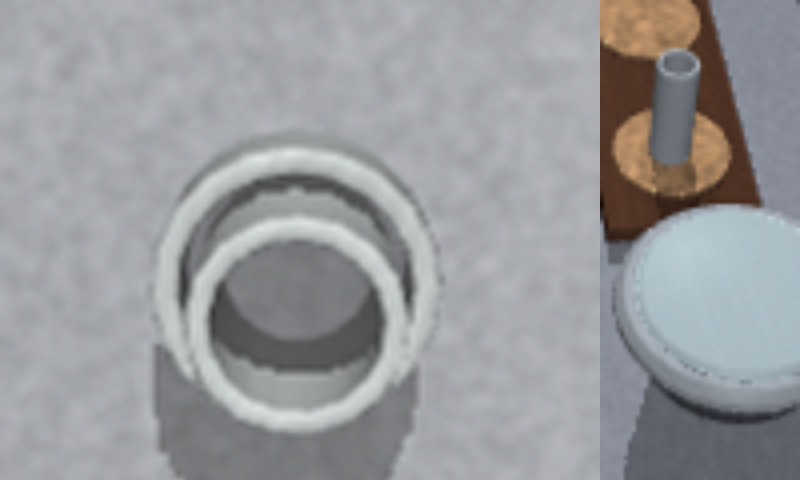

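The narrow sleeve stands on its mat. Medium rim centre is at (313.6,191.6), wide at (313.5,184.8).

Run:
```python
from h import *
import pickle; st,s,d=pickle.load(open('w5.pkl','rb'))
for uv,z in (((313.6,191.6),.058),((313.5,184.8),.03)): print(ray(s,uv,z,st).round(4))
```

```text
[ 0.4386 -0.2051  0.058 ]
[ 0.4384 -0.2047  0.03  ]
```

Request:
drive_tool(
  commands=[
    {"dx":-0.0037,"dy":-0.0015,"dz":0.02,"wx":0,"wy":0,"wz":0,"claw":0.75},
    {"dx":0,"dy":0,"dz":0.04,"wx":0,"wy":0,"wz":0,"claw":0.75},
    {"dx":0,"dy":0,"dz":0.04,"wx":0,"wy":0,"wz":0,"claw":0.75},
    {"dx":0,"dy":0,"dz":0.04,"wx":0,"wy":0,"wz":0,"claw":0.75},
    {"dx":0,"dy":0,"dz":0.02,"wx":0,"wy":0,"wz":0,"claw":0.75},
    {"dx":0,"dy":0,"dz":0.011,"wx":0,"wy":0,"wz":0,"claw":0.75},
    {"dx":0,"dy":0,"dz":0.004,"wx":0,"wy":0,"wz":0,"claw":0.75},
    {"dx":0,"dy":0,"dz":0,"wx":0,"wy":0,"wz":0,"claw":0.75},
    {"dx":0,"dy":0,"dz":0,"wx":0,"wy":0,"wz":0,"claw":0.75},
  ],
)

```text
clock: 9.9
tool_pos: [0.4376, -0.2059, 0.0457]
eef_rot: [0.708, 0.706, 0.0, 0.001]
contact_force: [0.3, 0.4, -0.2]
opening: 0.755
```

Request:
drive_tool(
  commands=[
    {"dx":0,"dy":0,"dz":0,"wx":0,"wy":0,"wz":0,"claw":0.6},
    {"dx":0,"dy":0,"dz":0,"wx":0,"wy":0,"wz":0,"claw":0.55},
    {"dx":0,"dy":0,"dz":0,"wx":0,"wy":0,"wz":0,"claw":0.5},
    {"dx":0,"dy":0,"dz":0,"wx":0,"wy":0,"wz":0,"claw":0.4},
    {"dx":0,"dy":0,"dz":0,"wx":0,"wy":0,"wz":0,"claw":0.4},
    {"dx":0,"dy":0,"dz":0,"wx":0,"wy":0,"wz":0,"claw":0.4},
    {"dx":0,"dy":0,"dz":0,"wx":0,"wy":0,"wz":0,"claw":0.4},
  ],
)

```text
clock: 10.6
tool_pos: [0.4378, -0.2062, 0.0457]
eef_rot: [0.708, 0.706, 0.0, 0.001]
contact_force: [0.6, 0.0, 4.8]
opening: 0.518
```

Request:
drive_tool(
  commands=[
    {"dx":0,"dy":0,"dz":-0.005,"wx":0,"wy":0,"wz":0,"claw":0.4},
    {"dx":0,"dy":0,"dz":-0.015,"wx":0,"wy":0,"wz":0,"claw":0.4},
    {"dx":0,"dy":0,"dz":-0.02,"wx":0,"wy":0,"wz":0,"claw":0.4},
    {"dx":0,"dy":0,"dz":-0.02,"wx":0,"wy":0,"wz":0,"claw":0.4},
    {"dx":0,"dy":0,"dz":-0.02,"wx":0,"wy":0,"wz":0,"claw":0.4},
    {"dx":0,"dy":0,"dz":-0.02,"wx":0,"wy":0,"wz":0,"claw":0.4},
    {"dx":0,"dy":0,"dz":-0.02,"wx":0,"wy":0,"wz":0,"claw":0.4},
    {"dx":0,"dy":0,"dz":0,"wx":0,"wy":0,"wz":0,"claw":0.4},
  ],
)

```text
clock: 11.4
tool_pos: [0.4373, -0.2063, 0.1668]
eef_rot: [0.708, 0.706, 0.001, 0.001]
contact_force: [0.3, -0.2, -3.3]
opening: 0.517
```

Run:
```python
from h import *
st=r.get_state(); print(st['clock'],st['tool_pos'].round(4),st['contact_force'].round(1),st['opening'])
d=snapshot('side'); s=snapshot('wrist')
c=cv2.resize(d['color'][170:320,220:420],None,fx=2.4,fy=2.4); w=cv2.resize(s['color'][100:400,160:480],None,fx=1.2,fy=1.2)
cv2.imwrite('pics/m6.png',np.hstack([c,w])[:,:,::-1])
```

```text
11.4 [ 0.4373 -0.2063  0.1668] [ 0.3 -0.2 -3.3] 0.5170536922402723
```

View pics/m6.png

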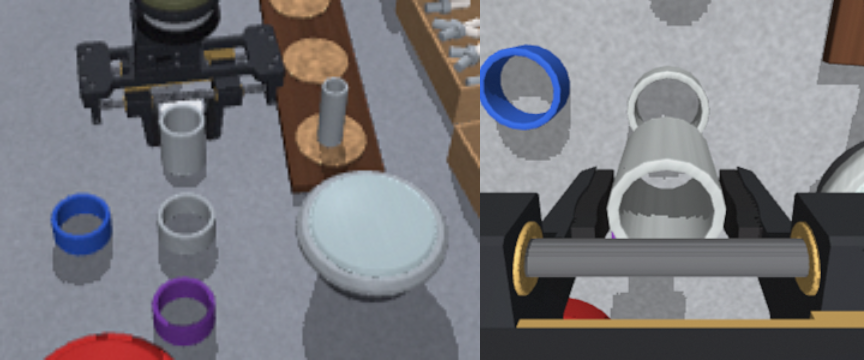

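Medium is free, the wide sleeve stays put and the narrow one still stands. I carry medium to pad_mid.

Request:
drive_tool(
  commands=[
    {"dx":0.012,"dy":0.01,"dz":-0.01,"wx":0,"wy":0,"wz":0,"claw":0.4},
    {"dx":0.026,"dy":0.022,"dz":0,"wx":0,"wy":0,"wz":0,"claw":0.4},
    {"dx":0.026,"dy":0.022,"dz":0,"wx":0,"wy":0,"wz":0,"claw":0.4},
    {"dx":0.026,"dy":0.022,"dz":0,"wx":0,"wy":0,"wz":0,"claw":0.4},
    {"dx":0.026,"dy":0.022,"dz":0,"wx":0,"wy":0,"wz":0,"claw":0.4},
    {"dx":0.026,"dy":0.022,"dz":0,"wx":0,"wy":0,"wz":0,"claw":0.4},
    {"dx":0.026,"dy":0.022,"dz":0,"wx":0,"wy":0,"wz":0,"claw":0.4},
    {"dx":0.026,"dy":0.022,"dz":0,"wx":0,"wy":0,"wz":0,"claw":0.4},
    {"dx":0.026,"dy":0.022,"dz":0,"wx":0,"wy":0,"wz":0,"claw":0.4},
    {"dx":0.015,"dy":0.011,"dz":0,"wx":0,"wy":0,"wz":0,"claw":0.4},
    {"dx":0,"dy":0,"dz":0,"wx":0,"wy":0,"wz":0,"claw":0.4},
    {"dx":0,"dy":0,"dz":0,"wx":0,"wy":0,"wz":0,"claw":0.4},
  ],
)

```text
clock: 12.7
tool_pos: [0.6332, 0.0279, 0.1732]
eef_rot: [0.708, 0.706, -0.002, -0.001]
contact_force: [-0.5, 0.2, -3.9]
opening: 0.519
```

Request:
drive_tool(
  commands=[
    {"dx":0,"dy":0,"dz":0.01,"wx":0,"wy":0,"wz":0,"claw":0.4},
    {"dx":0,"dy":0,"dz":0.03,"wx":0,"wy":0,"wz":0,"claw":0.4},
    {"dx":0,"dy":0,"dz":0.03,"wx":0,"wy":0,"wz":0,"claw":0.4},
    {"dx":0,"dy":0,"dz":0.02,"wx":0,"wy":0,"wz":0,"claw":0.4},
    {"dx":0,"dy":0,"dz":0.01,"wx":0,"wy":0,"wz":0,"claw":0.4},
    {"dx":0,"dy":0,"dz":0,"wx":0,"wy":0,"wz":0,"claw":0.4},
    {"dx":0,"dy":0,"dz":0,"wx":0,"wy":0,"wz":0,"claw":0.4},
    {"dx":0,"dy":0,"dz":0,"wx":0,"wy":0,"wz":0,"claw":0.4},
  ],
)

```text
clock: 13.5
tool_pos: [0.6355, 0.0284, 0.0765]
eef_rot: [0.708, 0.706, 0.001, 0.001]
contact_force: [0.3, -0.1, -1.7]
opening: 0.523
```

Run:
```python
from h import *
s=snapshot('wrist');st=r.get_state(); s=snapshot('wrist'); print(st['clock'],st['tool_pos'].round(4),st['eef_rot'].round(4),st['contact_force'].round(1))
pads(s,st); save(s,'w7')
import pickle; pickle.dump((st,s),open('w7.pkl','wb'))
```

```text
13.55 [0.6356 0.0285 0.0765] [7.083e-01 7.060e-01 9.000e-04 7.000e-04] [ 0.6 -0.1 -3.6]
pad [ 0.6226 -0.1076] 193 med resid 0.0007
pad [0.6345 0.0294] 237 med resid 0.00031
pad [0.6405 0.1569] 233 med resid 0.00024
```

Request:
drive_tool(
  commands=[
    {"dx":0,"dy":-0.0005,"dz":0.005,"wx":0,"wy":0,"wz":0,"claw":0.4},
    {"dx":0,"dy":0,"dz":0.004,"wx":0,"wy":0,"wz":0,"claw":0.4},
    {"dx":0,"dy":0,"dz":0.002,"wx":0,"wy":0,"wz":0,"claw":0.4},
    {"dx":0,"dy":0,"dz":0.0015,"wx":0,"wy":0,"wz":0,"claw":0.4},
    {"dx":0,"dy":0,"dz":0,"wx":0,"wy":0,"wz":0,"claw":0.4},
    {"dx":0,"dy":0,"dz":0,"wx":0,"wy":0,"wz":0,"claw":0.4},
  ],
)

```text
clock: 14.2
tool_pos: [0.6338, 0.0284, 0.0638]
eef_rot: [0.708, 0.706, -0.0, 0.0]
contact_force: [-2.6, -0.7, 6.9]
opening: 0.517
```

Request:
drive_tool(
  commands=[
    {"dx":0,"dy":0,"dz":-0.0005,"wx":0,"wy":0,"wz":0,"claw":0.56},
    {"dx":0,"dy":0,"dz":0,"wx":0,"wy":0,"wz":0,"claw":0.65},
    {"dx":0,"dy":0,"dz":0,"wx":0,"wy":0,"wz":0,"claw":0.8},
    {"dx":0,"dy":0,"dz":0,"wx":0,"wy":0,"wz":0,"claw":0.8},
    {"dx":0,"dy":0,"dz":-0.02,"wx":0,"wy":0,"wz":0,"claw":0.8},
    {"dx":0,"dy":0,"dz":-0.04,"wx":0,"wy":0,"wz":0,"claw":1},
    {"dx":0,"dy":0,"dz":-0.04,"wx":0,"wy":0,"wz":0,"claw":1},
    {"dx":0,"dy":0,"dz":-0.04,"wx":0,"wy":0,"wz":0,"claw":1},
    {"dx":-0.03,"dy":-0.025,"dz":0,"wx":0,"wy":0,"wz":0,"claw":1},
    {"dx":-0.03,"dy":-0.025,"dz":0,"wx":0,"wy":0,"wz":0,"claw":1},
    {"dx":-0.03,"dy":-0.025,"dz":0,"wx":0,"wy":0,"wz":0,"claw":1},
    {"dx":-0.03,"dy":-0.025,"dz":0,"wx":0,"wy":0,"wz":0,"claw":1},
  ],
)

```text
clock: 15.4
tool_pos: [0.5328, -0.0923, 0.2033]
eef_rot: [0.708, 0.706, 0.0, 0.0]
contact_force: [0.6, -0.2, -0.2]
opening: 0.999
```

Request:
drive_tool(
  commands=[
    {"dx":-0.03,"dy":-0.025,"dz":0,"wx":0,"wy":0,"wz":0,"claw":1},
    {"dx":-0.03,"dy":-0.025,"dz":0,"wx":0,"wy":0,"wz":0,"claw":1},
    {"dx":-0.03,"dy":-0.025,"dz":0,"wx":0,"wy":0,"wz":0,"claw":1},
    {"dx":-0.024,"dy":-0.02,"dz":0,"wx":0,"wy":0,"wz":0,"claw":1},
    {"dx":0,"dy":0,"dz":0,"wx":0,"wy":0,"wz":0,"claw":1},
    {"dx":0,"dy":0,"dz":0,"wx":0,"wy":0,"wz":0,"claw":1},
    {"dx":0,"dy":0,"dz":0,"wx":0,"wy":0,"wz":0,"claw":1},
  ],
)

```text
clock: 16.1
tool_pos: [0.4398, -0.2038, 0.2034]
eef_rot: [0.708, 0.707, 0.001, 0.0]
contact_force: [-0.4, 0.9, -0.0]
opening: 1.004
```

Run:
```python
from h import *
st=r.get_state(); print(st['clock'],st['tool_pos'].round(4),st['contact_force'].round(1),st['opening'])
s=snapshot('wrist'); save(s,'w8'); d=snapshot('side')
import pickle; pickle.dump((st,s,d),open('w8.pkl','wb'))
u,v=proj(s,(.4385,-.205,.03),st); u,v=int(u),int(v); print(u,v)
a=cv2.resize(s['color'][v-48:v+48,u-50:u+50],None,fx=5,fy=5,interpolation=cv2.INTER_CUBIC)
b=cv2.resize(d['color'][170:266,320:380],None,fx=5,fy=5); cv2.imwrite('pics/m8.png',np.hstack([a,b])[:,:,::-1])
```

```text
16.1 [ 0.4398 -0.2038  0.2034] [-0.4  0.9 -0. ] 1.0038986664569969
313 186
```

View pics/m8.png

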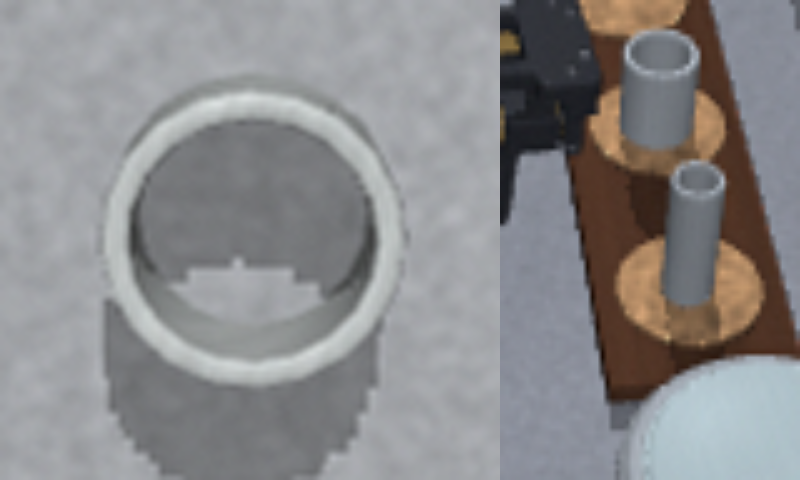

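Narrow and medium both stand on their mats. The wide rim centre is at (313.8,185.7), which matches (0.4386,-0.205). Now I grasp it.

Request:
drive_tool(
  commands=[
    {"dx":-0.0005,"dy":0,"dz":0.02,"wx":0,"wy":0,"wz":0,"claw":1},
    {"dx":0,"dy":0,"dz":0.04,"wx":0,"wy":0,"wz":0,"claw":1},
    {"dx":0,"dy":0,"dz":0.04,"wx":0,"wy":0,"wz":0,"claw":1},
    {"dx":0,"dy":0,"dz":0.04,"wx":0,"wy":0,"wz":0,"claw":1},
    {"dx":0,"dy":0,"dz":0.025,"wx":0,"wy":0,"wz":0,"claw":1},
    {"dx":0,"dy":0,"dz":0.015,"wx":0,"wy":0,"wz":0,"claw":1},
    {"dx":0,"dy":0,"dz":0.006,"wx":0,"wy":0,"wz":0,"claw":1},
    {"dx":0,"dy":0,"dz":0,"wx":0,"wy":0,"wz":0,"claw":1},
    {"dx":0,"dy":0,"dz":0,"wx":0,"wy":0,"wz":0,"claw":1},
  ],
)

```text
clock: 17.1
tool_pos: [0.4392, -0.2052, 0.0178]
eef_rot: [0.708, 0.706, 0.0, 0.0]
contact_force: [0.4, -0.2, 0.1]
opening: 0.998
```

Request:
drive_tool(
  commands=[
    {"dx":0,"dy":0,"dz":0,"wx":0,"wy":0,"wz":0,"claw":0.8},
    {"dx":0,"dy":0,"dz":0,"wx":0,"wy":0,"wz":0,"claw":0.75},
    {"dx":0,"dy":0,"dz":0,"wx":0,"wy":0,"wz":0,"claw":0.7},
    {"dx":0,"dy":0,"dz":0,"wx":0,"wy":0,"wz":0,"claw":0.6},
    {"dx":0,"dy":0,"dz":0,"wx":0,"wy":0,"wz":0,"claw":0.6},
    {"dx":0,"dy":0,"dz":0,"wx":0,"wy":0,"wz":0,"claw":0.6},
    {"dx":0,"dy":0,"dz":0,"wx":0,"wy":0,"wz":0,"claw":0.6},
  ],
)

```text
clock: 17.8
tool_pos: [0.4385, -0.2057, 0.0177]
eef_rot: [0.708, 0.706, -0.0, 0.0]
contact_force: [-0.3, -0.1, 5.6]
opening: 0.728
```

Request:
drive_tool(
  commands=[
    {"dx":0,"dy":0,"dz":-0.005,"wx":0,"wy":0,"wz":0,"claw":0.6},
    {"dx":0,"dy":0,"dz":-0.02,"wx":0,"wy":0,"wz":0,"claw":0.6},
    {"dx":0,"dy":0,"dz":-0.03,"wx":0,"wy":0,"wz":0,"claw":0.6},
    {"dx":0,"dy":0,"dz":-0.03,"wx":0,"wy":0,"wz":0,"claw":0.6},
    {"dx":0,"dy":0,"dz":-0.03,"wx":0,"wy":0,"wz":0,"claw":0.6},
    {"dx":0.01,"dy":0.006,"dz":-0.02,"wx":0,"wy":0,"wz":0,"claw":0.6},
    {"dx":0.02,"dy":0.011,"dz":-0.01,"wx":0,"wy":0,"wz":0,"claw":0.6},
    {"dx":0.03,"dy":0.017,"dz":0,"wx":0,"wy":0,"wz":0,"claw":0.6},
    {"dx":0.03,"dy":0.017,"dz":0,"wx":0,"wy":0,"wz":0,"claw":0.6},
    {"dx":0.03,"dy":0.017,"dz":0,"wx":0,"wy":0,"wz":0,"claw":0.6},
    {"dx":0.03,"dy":0.017,"dz":0,"wx":0,"wy":0,"wz":0,"claw":0.6},
    {"dx":0.03,"dy":0.017,"dz":0,"wx":0,"wy":0,"wz":0,"claw":0.6},
  ],
)

```text
clock: 19.0
tool_pos: [0.5408, -0.0247, 0.162]
eef_rot: [0.708, 0.706, -0.001, -0.0]
contact_force: [-0.1, -0.1, -3.0]
opening: 0.729
```

Request:
drive_tool(
  commands=[
    {"dx":0.03,"dy":0.017,"dz":0,"wx":0,"wy":0,"wz":0,"claw":0.6},
    {"dx":0.03,"dy":0.017,"dz":0,"wx":0,"wy":0,"wz":0,"claw":0.6},
    {"dx":0.03,"dy":0.017,"dz":0,"wx":0,"wy":0,"wz":0,"claw":0.6},
    {"dx":0.03,"dy":0.017,"dz":0,"wx":0,"wy":0,"wz":0,"claw":0.6},
    {"dx":0.03,"dy":0.017,"dz":0,"wx":0,"wy":0,"wz":0,"claw":0.6},
    {"dx":0.03,"dy":0.015,"dz":0,"wx":0,"wy":0,"wz":0,"claw":0.6},
    {"dx":0.002,"dy":0,"dz":0.02,"wx":0,"wy":0,"wz":0,"claw":0.6},
    {"dx":0,"dy":0,"dz":0.03,"wx":0,"wy":0,"wz":0,"claw":0.6},
    {"dx":0,"dy":0,"dz":0.02,"wx":0,"wy":0,"wz":0,"claw":0.6},
    {"dx":0,"dy":0,"dz":0,"wx":0,"wy":0,"wz":0,"claw":0.6},
    {"dx":0,"dy":0,"dz":0,"wx":0,"wy":0,"wz":0,"claw":0.6},
    {"dx":0,"dy":0,"dz":0,"wx":0,"wy":0,"wz":0,"claw":0.6},
  ],
)

```text
clock: 20.2
tool_pos: [0.6423, 0.1563, 0.0936]
eef_rot: [0.708, 0.706, 0.001, 0.0]
contact_force: [0.4, 0.1, -3.0]
opening: 0.73
```

Run:
```python
from h import *
s=snapshot('wrist');st=r.get_state(); s=snapshot('wrist'); print(st['clock'],st['tool_pos'].round(4),st['eef_rot'].round(4),st['contact_force'].round(1),st['opening'])
pads(s,st); save(s,'w9')
import pickle; pickle.dump((st,s),open('w9.pkl','wb'))
```

```text
20.25 [0.6424 0.1563 0.0937] [7.082e-01 7.060e-01 1.200e-03 5.000e-04] [ 0.   0.2 -2.7] 0.7302416805966963
pad [0.6347 0.0247] 177 med resid 0.00205
pad [0.6407 0.1565] 317 med resid 0.00055
```

View pics/w9.png

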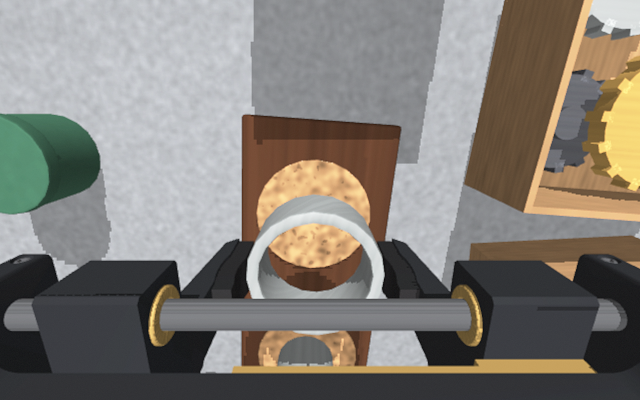

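Wide is held over pad_left at (314,214), clear of the tin and the other parts. I lower it.

Request:
drive_tool(
  commands=[
    {"dx":0,"dy":-0.0008,"dz":0.015,"wx":0,"wy":0,"wz":0,"claw":0.6},
    {"dx":0,"dy":0,"dz":0.02,"wx":0,"wy":0,"wz":0,"claw":0.6},
    {"dx":0,"dy":0,"dz":0.012,"wx":0,"wy":0,"wz":0,"claw":0.6},
    {"dx":0,"dy":0,"dz":0.006,"wx":0,"wy":0,"wz":0,"claw":0.6},
    {"dx":0,"dy":0,"dz":0.003,"wx":0,"wy":0,"wz":0,"claw":0.6},
    {"dx":0,"dy":0,"dz":0.001,"wx":0,"wy":0,"wz":0,"claw":0.6},
    {"dx":0,"dy":0,"dz":0,"wx":0,"wy":0,"wz":0,"claw":0.6},
    {"dx":0,"dy":0,"dz":0,"wx":0,"wy":0,"wz":0,"claw":0.6},
  ],
)

```text
clock: 21.1
tool_pos: [0.641, 0.1561, 0.0359]
eef_rot: [0.708, 0.706, 0.0, 0.0]
contact_force: [-3.0, -1.3, 2.4]
opening: 0.728
```

Contact at the expected height. Release, rise, and move to the bearing at about (0.436, 0.053).

Request:
drive_tool(
  commands=[
    {"dx":0,"dy":0,"dz":0.0005,"wx":0,"wy":0,"wz":0,"claw":0.6},
    {"dx":0,"dy":0,"dz":-0.0005,"wx":0,"wy":0,"wz":0,"claw":0.77},
    {"dx":0,"dy":0,"dz":0,"wx":0,"wy":0,"wz":0,"claw":0.85},
    {"dx":0,"dy":0,"dz":0,"wx":0,"wy":0,"wz":0,"claw":1},
    {"dx":0,"dy":0,"dz":0,"wx":0,"wy":0,"wz":0,"claw":1},
    {"dx":0,"dy":0,"dz":-0.02,"wx":0,"wy":0,"wz":0,"claw":1},
    {"dx":0,"dy":0,"dz":-0.04,"wx":0,"wy":0,"wz":0,"claw":1},
    {"dx":0,"dy":0,"dz":-0.04,"wx":0,"wy":0,"wz":0,"claw":1},
    {"dx":0,"dy":0,"dz":-0.04,"wx":0,"wy":0,"wz":0,"claw":1},
    {"dx":0,"dy":0,"dz":-0.02,"wx":0,"wy":0,"wz":0,"claw":1},
    {"dx":0,"dy":0,"dz":0,"wx":0,"wy":0,"wz":0,"claw":1},
    {"dx":0,"dy":0,"dz":0,"wx":0,"wy":0,"wz":0,"claw":1},
  ],
)

```text
clock: 22.3
tool_pos: [0.6406, 0.1557, 0.1949]
eef_rot: [0.708, 0.706, -0.0, 0.0]
contact_force: [0.5, 0.2, -0.5]
opening: 1.004
```

Run:
```python
from h import *
s=snapshot('wrist');st=r.get_state(); s=snapshot('wrist'); print(st['clock'],st['tool_pos'].round(4),st['eef_rot'].round(4),st['contact_force'].round(1),st['opening'])
pads(s,st); save(s,'w10')
import pickle; pickle.dump((st,s),open('w10.pkl','wb'))
u,v=proj(s,(.6405,.1565,.048),st); u,v=int(u),int(v); print(u,v)
cv2.imwrite('pics/c10.png',cv2.resize(s['color'][v-60:v+60,u-70:u+70],None,fx=5,fy=5,interpolation=cv2.INTER_CUBIC)[:,:,::-1])
```

```text
22.35 [0.64   0.1554 0.1939] [ 7.081e-01  7.061e-01 -1.100e-03 -3.000e-04] [-0.7 -0.  -0.5] 0.9975849584491434
pad [ 0.6239 -0.107 ] 95 med resid 0.00128
pad [0.6348 0.0298] 130 med resid 0.00035
pad [0.6407 0.1544] 258 med resid 0.00161
316 190
```

Request:
drive_tool(
  commands=[
    {"dx":-0.005,"dy":-0.01,"dz":0,"wx":0,"wy":0,"wz":0,"claw":1},
    {"dx":-0.02,"dy":-0.04,"dz":0,"wx":0,"wy":0,"wz":0,"claw":1},
    {"dx":-0.02,"dy":-0.04,"dz":0,"wx":0,"wy":0,"wz":0,"claw":1},
    {"dx":-0.02,"dy":-0.04,"dz":0,"wx":0,"wy":0,"wz":0,"claw":1},
    {"dx":-0.02,"dy":-0.04,"dz":0,"wx":0,"wy":0,"wz":0,"claw":1},
    {"dx":-0.018,"dy":-0.035,"dz":0,"wx":0,"wy":0,"wz":0,"claw":1},
    {"dx":0,"dy":0,"dz":0,"wx":0,"wy":0,"wz":0,"claw":1},
    {"dx":0,"dy":0,"dz":0,"wx":0,"wy":0,"wz":0,"claw":1},
    {"dx":0,"dy":0,"dz":0,"wx":0,"wy":0,"wz":0,"claw":1},
  ],
)

```text
clock: 23.3
tool_pos: [0.4367, 0.0543, 0.1948]
eef_rot: [0.708, 0.706, 0.001, -0.0]
contact_force: [1.3, 0.5, -0.3]
opening: 1.0
```

Run:
```python
from h import *
s=snapshot('wrist');st=r.get_state(); s=snapshot('wrist'); print(st['clock'],st['tool_pos'].round(4),st['eef_rot'].round(4),st['contact_force'].round(1),st['opening'])
import pickle; pickle.dump((st,s),open('w11.pkl','wb'))
u,v=proj(s,(.436,.053,.016),st); u,v=int(u),int(v); print('bearing crop origin',u-50,v-48)
b=cv2.resize(s['color'][v-48:v+48,u-50:u+50],None,fx=4,fy=4,interpolation=cv2.INTER_CUBIC)
a=cv2.imread('pics/c10.png')[:,:,::-1]; a=cv2.resize(a,(400,343)); a=np.vstack([a,np.zeros((41,400,3),np.uint8)])
cv2.imwrite('pics/m11.png',np.hstack([b,a])[:,:,::-1])
```

```text
23.35 [0.4368 0.0545 0.1949] [ 7.081e-01  7.062e-01  7.000e-04 -1.000e-04] [-0.1 -0.2 -1. ] 0.996514790817754
bearing crop origin 264 137
```

View pics/m11.png

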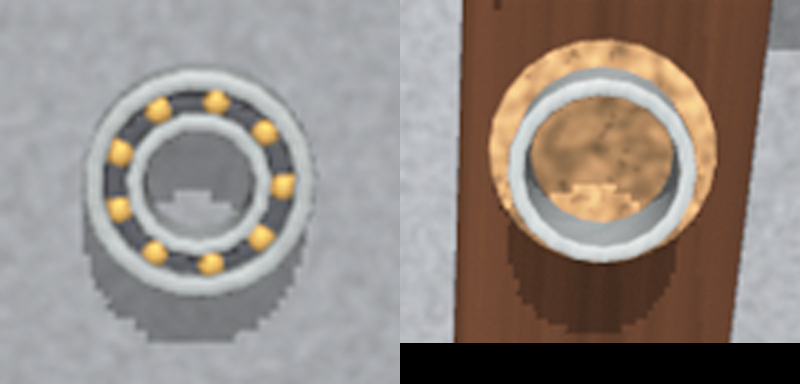

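Run:
```python
from h import *
import pickle; st,s=pickle.load(open('w11.pkl','rb')); print('bearing',ray(s,(313.75,182.7),.016,st).round(4))
st,s=pickle.load(open('w10.pkl','rb')); print('wide',ray(s,(316.9,189.2),.048,st).round(4), 'bottom y of rim', ray(s,(316.9,130+262/2.857),.048,st).round(4))
```

```text
bearing [0.4352 0.0562 0.016 ]
wide [0.6411 0.1581 0.048 ] bottom y of rim [0.6411 0.1251 0.048 ]
```

Request:
drive_tool(
  commands=[
    {"dx":0.0017,"dy":-0.0014,"dz":0.02,"wx":0,"wy":0,"wz":0,"claw":1},
    {"dx":0,"dy":0,"dz":0.04,"wx":0,"wy":0,"wz":0,"claw":1},
    {"dx":0,"dy":0,"dz":0.04,"wx":0,"wy":0,"wz":0,"claw":1},
    {"dx":0,"dy":0,"dz":0.04,"wx":0,"wy":0,"wz":0,"claw":1},
    {"dx":0,"dy":0,"dz":0.02,"wx":0,"wy":0,"wz":0,"claw":1},
    {"dx":0,"dy":0,"dz":0.012,"wx":0,"wy":0,"wz":0,"claw":1},
    {"dx":0,"dy":0,"dz":0.006,"wx":0,"wy":0,"wz":0,"claw":1},
    {"dx":0,"dy":0,"dz":0,"wx":0,"wy":0,"wz":0,"claw":1},
    {"dx":0,"dy":0,"dz":0,"wx":0,"wy":0,"wz":0,"claw":1},
  ],
)

```text
clock: 24.3
tool_pos: [0.4365, 0.0548, 0.0394]
eef_rot: [0.708, 0.706, -0.003, -0.0]
contact_force: [-0.2, -0.1, -0.5]
opening: 1.001
```

Run:
```python
from h import *
s=snapshot('side'); st=r.get_state(); print(st['tool_pos'].round(4),st['eef_rot'].round(4),st['q'].round(3),st['contact_force'].round(1))
```

```text
[0.4364 0.0547 0.0396] [ 0.7082  0.706  -0.0026  0.    ] [-0.199  0.893 -0.052  2.248  1.441  0.043 -1.676] [-0.2 -1.9  0.6]
```

Joint 6 is at its 0.04 lower limit: the forearm is nearly vertical, so the wrist must flip and joint 7 would run out. I'll rise, turn the jaws by 90° (along y, with room between the piston and the tin), then descend.

Request:
drive_tool(
  commands=[
    {"dx":0,"dy":0,"dz":-0.01,"wx":0,"wy":0,"wz":0,"claw":1},
    {"dx":0,"dy":0,"dz":-0.02,"wx":0,"wy":0,"wz":0,"claw":1},
    {"dx":0,"dy":0,"dz":-0.03,"wx":0,"wy":0,"wz":0,"claw":1},
    {"dx":0,"dy":0,"dz":-0.03,"wx":0,"wy":0,"wz":0,"claw":1},
    {"dx":0,"dy":0,"dz":-0.03,"wx":0,"wy":0,"wz":0,"claw":1},
    {"dx":0,"dy":0,"dz":0,"wx":0,"wy":0,"wz":0.14,"claw":1},
    {"dx":0,"dy":0,"dz":0,"wx":0,"wy":0,"wz":0.14,"claw":1},
    {"dx":0,"dy":0,"dz":0,"wx":0,"wy":0,"wz":0.14,"claw":1},
    {"dx":0,"dy":0,"dz":0,"wx":0,"wy":0,"wz":0.14,"claw":1},
    {"dx":0,"dy":0,"dz":0,"wx":0,"wy":0,"wz":0.14,"claw":1},
    {"dx":0,"dy":0,"dz":0,"wx":0,"wy":0,"wz":0.14,"claw":1},
    {"dx":0,"dy":0,"dz":0,"wx":0,"wy":0,"wz":0.14,"claw":1},
  ],
)

```text
clock: 25.55
tool_pos: [0.4367, 0.0549, 0.1557]
eef_rot: [0.958, 0.287, -0.002, 0.001]
contact_force: [-0.9, 0.9, -0.4]
opening: 1.004
```

Request:
drive_tool(
  commands=[
    {"dx":0,"dy":0,"dz":0,"wx":0,"wy":0,"wz":0.14,"claw":1},
    {"dx":0,"dy":0,"dz":0,"wx":0,"wy":0,"wz":0.14,"claw":1},
    {"dx":0,"dy":0,"dz":0,"wx":0,"wy":0,"wz":0.14,"claw":1},
    {"dx":0,"dy":0,"dz":0,"wx":0,"wy":0,"wz":0.14,"claw":1},
    {"dx":0,"dy":0,"dz":0,"wx":0,"wy":0,"wz":0.03,"claw":1},
    {"dx":0,"dy":0,"dz":0,"wx":0,"wy":0,"wz":0,"claw":1},
    {"dx":0,"dy":0,"dz":0,"wx":0,"wy":0,"wz":0,"claw":1},
  ],
)

```text
clock: 26.25
tool_pos: [0.4368, 0.0548, 0.1554]
eef_rot: [1.0, 0.0, -0.001, 0.002]
contact_force: [-0.3, -0.6, -0.5]
opening: 0.998
```

Run:
```python
from h import *
s=snapshot('side'); st=r.get_state(); print(st['tool_pos'].round(4),st['eef_rot'].round(4),st['q'].round(3),st['contact_force'].round(1))
```

```text
[0.4368 0.0547 0.1554] [ 1.0e+00 -2.0e-04 -1.3e-03  2.3e-03] [-0.123  0.639 -0.172  2.194  0.327  0.336 -2.142] [ 0.2  0.5 -0.2]
```

Positive wz lowers joint 7, so I need the opposite half turn.

Request:
drive_tool(
  commands=[
    {"dx":0,"dy":0,"dz":0,"wx":0,"wy":0,"wz":-0.14,"claw":1},
    {"dx":0,"dy":0,"dz":0,"wx":0,"wy":0,"wz":-0.14,"claw":1},
    {"dx":0,"dy":0,"dz":0,"wx":0,"wy":0,"wz":-0.14,"claw":1},
    {"dx":0,"dy":0,"dz":0,"wx":0,"wy":0,"wz":-0.14,"claw":1},
    {"dx":0,"dy":0,"dz":0,"wx":0,"wy":0,"wz":-0.14,"claw":1},
    {"dx":0,"dy":0,"dz":0,"wx":0,"wy":0,"wz":-0.14,"claw":1},
    {"dx":0,"dy":0,"dz":0,"wx":0,"wy":0,"wz":-0.14,"claw":1},
    {"dx":0,"dy":0,"dz":0,"wx":0,"wy":0,"wz":-0.14,"claw":1},
    {"dx":0,"dy":0,"dz":0,"wx":0,"wy":0,"wz":-0.14,"claw":1},
    {"dx":0,"dy":0,"dz":0,"wx":0,"wy":0,"wz":-0.14,"claw":1},
    {"dx":0,"dy":0,"dz":0,"wx":0,"wy":0,"wz":-0.14,"claw":1},
  ],
)

```text
clock: 27.4
tool_pos: [0.4369, 0.0545, 0.1553]
eef_rot: [0.716, 0.698, -0.003, 0.001]
contact_force: [0.3, -0.4, 0.3]
opening: 0.998
```

Request:
drive_tool(
  commands=[
    {"dx":0,"dy":0,"dz":0,"wx":0,"wy":0,"wz":-0.14,"claw":1},
    {"dx":0,"dy":0,"dz":0,"wx":0,"wy":0,"wz":-0.14,"claw":1},
    {"dx":0,"dy":0,"dz":0,"wx":0,"wy":0,"wz":-0.14,"claw":1},
    {"dx":0,"dy":0,"dz":0,"wx":0,"wy":0,"wz":-0.14,"claw":1},
    {"dx":0,"dy":0,"dz":0,"wx":0,"wy":0,"wz":-0.14,"claw":1},
    {"dx":0,"dy":0,"dz":0,"wx":0,"wy":0,"wz":-0.14,"claw":1},
    {"dx":0,"dy":0,"dz":0,"wx":0,"wy":0,"wz":-0.14,"claw":1},
    {"dx":0,"dy":0,"dz":0,"wx":0,"wy":0,"wz":-0.14,"claw":1},
    {"dx":0,"dy":0,"dz":0,"wx":0,"wy":0,"wz":-0.14,"claw":1},
    {"dx":0,"dy":0,"dz":0,"wx":0,"wy":0,"wz":-0.14,"claw":1},
    {"dx":0,"dy":0,"dz":0,"wx":0,"wy":0,"wz":-0.14,"claw":1},
    {"dx":0,"dy":0,"dz":0,"wx":0,"wy":0,"wz":-0.06,"claw":1},
  ],
)

```text
clock: 28.6
tool_pos: [0.4368, 0.0543, 0.1552]
eef_rot: [-0.001, 1.0, -0.002, -0.001]
contact_force: [0.1, 0.3, -0.6]
opening: 1.0
```

Request:
drive_tool(
  commands=[
    {"dx":0.0015,"dy":0.0015,"dz":0.02,"wx":0,"wy":0,"wz":0,"claw":1},
    {"dx":0,"dy":0,"dz":0.02,"wx":0,"wy":0,"wz":0,"claw":1},
    {"dx":0,"dy":0,"dz":0.02,"wx":0,"wy":0,"wz":0,"claw":1},
    {"dx":0,"dy":0,"dz":0.01,"wx":0,"wy":0,"wz":0,"claw":1},
    {"dx":0,"dy":0,"dz":0.01,"wx":0,"wy":0,"wz":0,"claw":1},
    {"dx":0,"dy":0,"dz":0.01,"wx":0,"wy":0,"wz":0,"claw":1},
    {"dx":0,"dy":0,"dz":0.01,"wx":0,"wy":0,"wz":0,"claw":1},
    {"dx":0,"dy":0,"dz":0.005,"wx":0,"wy":0,"wz":0,"claw":1},
    {"dx":0,"dy":0,"dz":0.005,"wx":0,"wy":0,"wz":0,"claw":1},
    {"dx":0,"dy":0,"dz":0.005,"wx":0,"wy":0,"wz":0,"claw":1},
    {"dx":0,"dy":0,"dz":0,"wx":0,"wy":0,"wz":0,"claw":1},
  ],
)

```text
clock: 29.7
tool_pos: [0.4349, 0.0554, 0.0399]
eef_rot: [0.002, 1.0, -0.003, -0.002]
contact_force: [0.0, -0.2, -0.1]
opening: 1.001
```

Run:
```python
from h import *
s=snapshot('side'); st=r.get_state(); print(st['tool_pos'].round(4),st['eef_rot'].round(4),st['q'].round(3),st['contact_force'].round(1))
```

```text
[0.435  0.0556 0.0402] [ 0.0018  1.     -0.0025 -0.0014] [ 0.249  1.023 -0.822  2.229  1.474  0.684 -0.144] [ 0.1 -0.6 -0.5]
```

Joint 6 is well clear now (0.68). I continue down to grasp.

Request:
drive_tool(
  commands=[
    {"dx":0,"dy":0.0005,"dz":0.008,"wx":0,"wy":0,"wz":0,"claw":1},
    {"dx":0,"dy":0,"dz":0.008,"wx":0,"wy":0,"wz":0,"claw":1},
    {"dx":0,"dy":0,"dz":0.006,"wx":0,"wy":0,"wz":0,"claw":1},
    {"dx":0,"dy":0,"dz":0.003,"wx":0,"wy":0,"wz":0,"claw":1},
    {"dx":0,"dy":0,"dz":0,"wx":0,"wy":0,"wz":0,"claw":1},
    {"dx":0,"dy":0,"dz":0,"wx":0,"wy":0,"wz":0,"claw":1},
  ],
)

```text
clock: 30.35
tool_pos: [0.4349, 0.056, 0.0152]
eef_rot: [0.002, 1.0, -0.002, -0.001]
contact_force: [-0.3, 1.2, -0.2]
opening: 1.001
```

Request:
drive_tool(
  commands=[
    {"dx":0,"dy":0,"dz":0,"wx":0,"wy":0,"wz":0,"claw":0.8},
    {"dx":0,"dy":0,"dz":0,"wx":0,"wy":0,"wz":0,"claw":0.74},
    {"dx":0,"dy":0,"dz":0,"wx":0,"wy":0,"wz":0,"claw":0.68},
    {"dx":0,"dy":0,"dz":0,"wx":0,"wy":0,"wz":0,"claw":0.58},
    {"dx":0,"dy":0,"dz":0,"wx":0,"wy":0,"wz":0,"claw":0.58},
    {"dx":0,"dy":0,"dz":0,"wx":0,"wy":0,"wz":0,"claw":0.58},
    {"dx":0,"dy":0,"dz":0,"wx":0,"wy":0,"wz":0,"claw":0.58},
  ],
)

```text
clock: 31.05
tool_pos: [0.4351, 0.0558, 0.0154]
eef_rot: [0.002, 1.0, -0.003, -0.001]
contact_force: [-0.3, -0.9, 2.7]
opening: 0.701
```

Request:
drive_tool(
  commands=[
    {"dx":0,"dy":0,"dz":-0.005,"wx":0,"wy":0,"wz":0,"claw":0.58},
    {"dx":0,"dy":0,"dz":-0.01,"wx":0,"wy":0,"wz":0,"claw":0.58},
    {"dx":0,"dy":0,"dz":-0.015,"wx":0,"wy":0,"wz":0,"claw":0.58},
    {"dx":0,"dy":0,"dz":-0.015,"wx":0,"wy":0,"wz":0,"claw":0.58},
    {"dx":0,"dy":0,"dz":-0.015,"wx":0,"wy":0,"wz":0,"claw":0.58},
    {"dx":0,"dy":0,"dz":-0.015,"wx":0,"wy":0,"wz":0,"claw":0.58},
    {"dx":0,"dy":0,"dz":-0.015,"wx":0,"wy":0,"wz":0,"claw":0.58},
    {"dx":0,"dy":0,"dz":-0.02,"wx":0,"wy":0,"wz":0,"claw":0.58},
    {"dx":0,"dy":0,"dz":-0.02,"wx":0,"wy":0,"wz":0,"claw":0.58},
    {"dx":0,"dy":0,"dz":-0.015,"wx":0,"wy":0,"wz":0,"claw":0.58},
    {"dx":0,"dy":0,"dz":0,"wx":0,"wy":0,"wz":0,"claw":0.58},
  ],
)

```text
clock: 32.15
tool_pos: [0.4359, 0.057, 0.1617]
eef_rot: [0.002, 1.0, -0.002, 0.0]
contact_force: [-0.1, -0.3, -3.0]
opening: 0.698
```

Run:
```python
from h import *
s=snapshot('wrist'); d=snapshot('side'); st=r.get_state(); print(st['clock'],st['tool_pos'].round(4),st['eef_rot'].round(4),st['q'].round(3),st['contact_force'].round(1),st['opening'])
c=cv2.resize(d['color'][100:300,220:420],(400,400)); w=cv2.resize(s['color'][80:400,160:480],(400,400))
cv2.imwrite('pics/m12.png',np.hstack([c,w])[:,:,::-1])
```

```text
32.25 [0.4351 0.0563 0.16  ] [ 0.0019  1.     -0.0028 -0.0013] [ 0.346  0.797 -0.979  2.171  1.034  0.767  0.224] [ 0.7 -0.4 -2.5] 0.6985643718390572
```

View pics/m12.png

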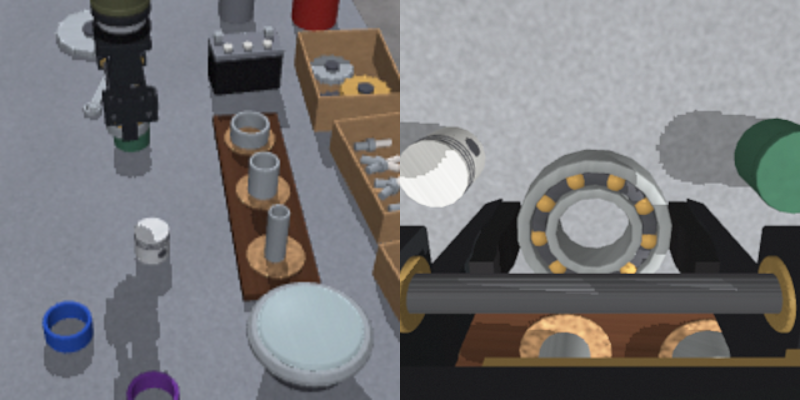

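The bearing is held flat, the piston is unmoved and all three sleeves stand. I carry it over the wide sleeve and turn the jaws back along x there.

Request:
drive_tool(
  commands=[
    {"dx":-0.01,"dy":0.005,"dz":0,"wx":0,"wy":0,"wz":0,"claw":0.58},
    {"dx":-0.02,"dy":0.01,"dz":0,"wx":0,"wy":0,"wz":0,"claw":0.58},
    {"dx":-0.025,"dy":0.012,"dz":0,"wx":0,"wy":0,"wz":0,"claw":0.58},
    {"dx":-0.025,"dy":0.012,"dz":0,"wx":0,"wy":0,"wz":0,"claw":0.58},
    {"dx":-0.025,"dy":0.012,"dz":0,"wx":0,"wy":0,"wz":0,"claw":0.58},
    {"dx":-0.025,"dy":0.012,"dz":0,"wx":0,"wy":0,"wz":0,"claw":0.58},
    {"dx":-0.025,"dy":0.012,"dz":0,"wx":0,"wy":0,"wz":0,"claw":0.58},
    {"dx":-0.025,"dy":0.012,"dz":0,"wx":0,"wy":0,"wz":0,"claw":0.58},
    {"dx":-0.02,"dy":0.01,"dz":0,"wx":0,"wy":0,"wz":0,"claw":0.58},
    {"dx":-0.005,"dy":0.004,"dz":0,"wx":0,"wy":0,"wz":0,"claw":0.58},
    {"dx":0,"dy":0,"dz":0,"wx":0,"wy":0,"wz":0,"claw":0.58},
  ],
)

```text
clock: 33.35
tool_pos: [0.6405, 0.1578, 0.1578]
eef_rot: [0.002, 1.0, -0.002, -0.002]
contact_force: [0.2, -0.7, -2.8]
opening: 0.697
```

Request:
drive_tool(
  commands=[
    {"dx":0,"dy":0,"dz":0,"wx":0,"wy":0,"wz":0.14,"claw":0.58},
    {"dx":0,"dy":0,"dz":0,"wx":0,"wy":0,"wz":0.14,"claw":0.58},
    {"dx":0,"dy":0,"dz":0,"wx":0,"wy":0,"wz":0.14,"claw":0.58},
    {"dx":0,"dy":0,"dz":0,"wx":0,"wy":0,"wz":0.14,"claw":0.58},
    {"dx":0,"dy":0,"dz":0,"wx":0,"wy":0,"wz":0.14,"claw":0.58},
    {"dx":0,"dy":0,"dz":0,"wx":0,"wy":0,"wz":0.14,"claw":0.58},
    {"dx":0,"dy":0,"dz":0,"wx":0,"wy":0,"wz":0.14,"claw":0.58},
    {"dx":0,"dy":0,"dz":0,"wx":0,"wy":0,"wz":0.14,"claw":0.58},
    {"dx":0,"dy":0,"dz":0,"wx":0,"wy":0,"wz":0.14,"claw":0.58},
    {"dx":0,"dy":0,"dz":0,"wx":0,"wy":0,"wz":0.14,"claw":0.58},
    {"dx":0,"dy":0,"dz":0,"wx":0,"wy":0,"wz":0.14,"claw":0.58},
    {"dx":0,"dy":0,"dz":0,"wx":0,"wy":0,"wz":0.03,"claw":0.58},
  ],
)

```text
clock: 34.55
tool_pos: [0.6394, 0.1562, 0.1589]
eef_rot: [0.709, 0.706, -0.004, 0.001]
contact_force: [0.1, -1.3, -2.8]
opening: 0.698
```

Run:
```python
from h import *
for _ in range(4): s=snapshot('wrist')
st=r.get_state(); s=snapshot('wrist'); print(st['clock'],st['tool_pos'].round(4),st['eef_rot'].round(4),st['q'].round(3),st['contact_force'].round(1),st['opening'])
save(s,'w13')
import pickle; pickle.dump((st,s),open('w13.pkl','wb'))
```

```text
34.75 [0.6402 0.1566 0.159 ] [ 7.073e-01  7.069e-01 -3.100e-03  7.000e-04] [-0.     0.904 -0.617  1.515  0.61   0.926 -0.814] [-0.1  0.7 -2.8] 0.6993909394807823
```

Request:
drive_tool(
  commands=[
    {"dx":0.0005,"dy":0.0005,"dz":0.01,"wx":0,"wy":0,"wz":0,"claw":0.58},
    {"dx":0,"dy":0,"dz":0.025,"wx":0,"wy":0,"wz":0,"claw":0.58},
    {"dx":0,"dy":0,"dz":0.025,"wx":0,"wy":0,"wz":0,"claw":0.58},
    {"dx":0,"dy":0,"dz":0.015,"wx":0,"wy":0,"wz":0,"claw":0.58},
    {"dx":0,"dy":0,"dz":0.008,"wx":0,"wy":0,"wz":0,"claw":0.58},
    {"dx":0,"dy":0,"dz":0,"wx":0,"wy":0,"wz":0,"claw":0.58},
    {"dx":0,"dy":0,"dz":0,"wx":0,"wy":0,"wz":0,"claw":0.58},
    {"dx":0,"dy":0,"dz":0,"wx":0,"wy":0,"wz":0,"claw":0.58},
  ],
)

```text
clock: 35.6
tool_pos: [0.6418, 0.1574, 0.0775]
eef_rot: [0.708, 0.706, -0.002, 0.001]
contact_force: [0.1, -0.1, -1.9]
opening: 0.7
```

Run:
```python
from h import *
s=snapshot('wrist'); st=r.get_state(); s=snapshot('wrist'); print(st['clock'],st['tool_pos'].round(4),st['eef_rot'].round(4),st['contact_force'].round(1),st['opening'])
d=snapshot('side'); c=snapshot('scene')
import pickle; pickle.dump((st,s,d,c),open('w14.pkl','wb'))
print('side wide top',proj(d,(.641,.157,.048)),'scene',proj(c,(.641,.157,.048)))
w=cv2.resize(s['color'][120:330,200:430],(460,420),interpolation=cv2.INTER_CUBIC); a=cv2.resize(d['color'][130:200,310:380],(300,210),interpolation=cv2.INTER_CUBIC); a=cv2.resize(d['color'][130:180,315:375],(252,210)); b=cv2.resize(c['color'][250:300,285:345],(252,210))
cv2.imwrite('pics/m14.png',np.hstack([w,np.vstack([a,b])])[:,:,::-1])
```

```text
35.65 [0.6417 0.1573 0.0774] [ 0.7082  0.706  -0.0017  0.0013] [-0.2 -0.2 -1.9] 0.696928741205336
side wide top (np.float64(344.55449574174355), np.float64(160.41344318347802)) scene (np.float64(312.9447622907013), np.float64(275.68672311016826))
```

View pics/m14.png

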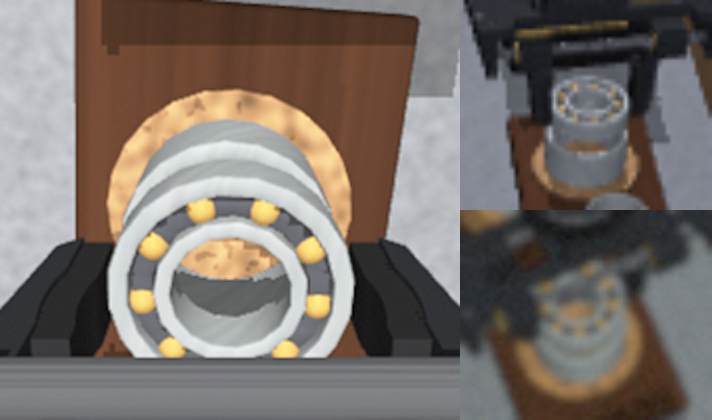

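The bearing is centred over the wide sleeve in all views (crop centres 231 and 231), about 14 mm above it. I lower it.

Request:
drive_tool(
  commands=[
    {"dx":0,"dy":0.0003,"dz":0.005,"wx":0,"wy":0,"wz":0,"claw":0.58},
    {"dx":0,"dy":0,"dz":0.004,"wx":0,"wy":0,"wz":0,"claw":0.58},
    {"dx":0,"dy":0,"dz":0.0025,"wx":0,"wy":0,"wz":0,"claw":0.58},
    {"dx":0,"dy":0,"dz":0.0015,"wx":0,"wy":0,"wz":0,"claw":0.58},
    {"dx":0,"dy":0,"dz":0.0005,"wx":0,"wy":0,"wz":0,"claw":0.58},
    {"dx":0,"dy":0,"dz":0,"wx":0,"wy":0,"wz":0,"claw":0.58},
    {"dx":0,"dy":0,"dz":0,"wx":0,"wy":0,"wz":0,"claw":0.58},
  ],
)

```text
clock: 36.5
tool_pos: [0.6409, 0.1567, 0.0635]
eef_rot: [0.708, 0.706, -0.003, 0.001]
contact_force: [-3.0, -1.5, 6.4]
opening: 0.699
```

Contact at the expected height (0.0635). Release and rise.

Request:
drive_tool(
  commands=[
    {"dx":0,"dy":0,"dz":0,"wx":0,"wy":0,"wz":0,"claw":0.74},
    {"dx":0,"dy":0,"dz":0,"wx":0,"wy":0,"wz":0,"claw":0.82},
    {"dx":0,"dy":0,"dz":0,"wx":0,"wy":0,"wz":0,"claw":0.95},
    {"dx":0,"dy":0,"dz":0,"wx":0,"wy":0,"wz":0,"claw":0.95},
    {"dx":0,"dy":0,"dz":-0.015,"wx":0,"wy":0,"wz":0,"claw":0.95},
    {"dx":0,"dy":0,"dz":-0.03,"wx":0,"wy":0,"wz":0,"claw":0.95},
    {"dx":0,"dy":0,"dz":-0.04,"wx":0,"wy":0,"wz":0,"claw":0.95},
    {"dx":0,"dy":0,"dz":-0.04,"wx":0,"wy":0,"wz":0,"claw":0.95},
    {"dx":-0.01,"dy":-0.03,"dz":0,"wx":0,"wy":0,"wz":0,"claw":0.95},
    {"dx":-0.02,"dy":-0.04,"dz":0,"wx":0,"wy":0,"wz":0,"claw":0.95},
    {"dx":0,"dy":0,"dz":0,"wx":0,"wy":0,"wz":0,"claw":0.95},
    {"dx":0,"dy":0,"dz":0,"wx":0,"wy":0,"wz":0,"claw":0.95},
  ],
)

```text
clock: 37.7
tool_pos: [0.5711, 0.1272, 0.1892]
eef_rot: [0.708, 0.706, -0.003, 0.001]
contact_force: [1.5, 0.7, -0.2]
opening: 0.953
```

Run:
```python
from h import *
s=snapshot('wrist'); st=r.get_state(); s=snapshot('wrist'); print(st['clock'],st['tool_pos'].round(4),st['contact_force'].round(1))
d=snapshot('side')
import pickle; pickle.dump((st,s,d),open('w15.pkl','wb'))
for p in ((.641,.157,.064),(.6345,.03,.076),(.6225,-.107,.104)): print(proj(s,p,st),proj(d,p))
w=cv2.resize(s['color'][60:330,200:500],(467,420),interpolation=cv2.INTER_CUBIC); a=cv2.resize(d['color'][120:260,265:395][:, :],(330,420)); cv2.imwrite('pics/m15.png',np.hstack([w,a])[:,:,::-1])
```

```text
37.75 [0.5726 0.1281 0.1893] [ 0.6 -0.4 -0.5]
(np.float64(394.72774757273544), np.float64(164.8548884851046)) (np.float64(344.82054166415736), np.float64(156.46094352488433))
(np.float64(381.2225787284351), np.float64(300.27185248111147)) (np.float64(351.9025331078181), np.float64(179.33579061582074))
(np.float64(366.64785028432607), np.float64(436.98099731250795)) (np.float64(359.54387064267576), np.float64(204.61197748162792))
```

View pics/m15.png

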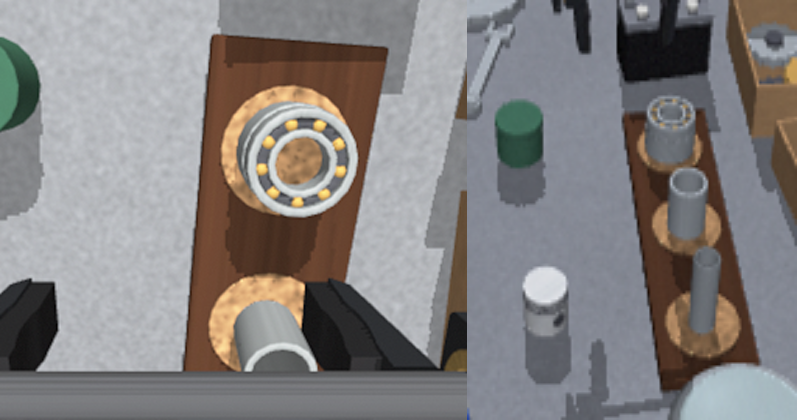

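Wrist and side views show the bearing flat on the wide sleeve, medium and narrow standing in the middle of their mats, and the piston upright. A numeric centring check from the brass balls, with no further picture:

Run:
```python
from h import *
import pickle; st,s,d=pickle.load(open('w15.pkl','rb'))
hsv=cv2.cvtColor(s['color'],cv2.COLOR_RGB2HSV); m=cv2.inRange(hsv,(15,120,120),(30,255,255)); k=np.zeros_like(m); k[115:205,345:440]=1
n,l,stt,c=cv2.connectedComponentsWithStats(m*k); g=[(a,x) for a,x in zip(stt[1:,4],c[1:]) if 8<a<80]; print([(int(a),x.round(0).tolist()) for a,x in g])
p=np.array([ray(s,x,.063,st)[:2] for a,x in g]); f=least_squares(lambda q:np.hypot(*(p-q[:2]).T)-q[2],[.641,.157,.023]).x; print('bearing',f.round(4))
pads(s,st)
```

```text
[(41, [387.0, 140.0]), (46, [405.0, 140.0]), (41, [372.0, 151.0]), (18, [394.0, 150.0]), (42, [417.0, 152.0]), (12, [382.0, 156.0]), (17, [379.0, 168.0]), (42, [368.0, 168.0]), (40, [418.0, 170.0]), (39, [375.0, 184.0]), (33, [408.0, 184.0]), (38, [391.0, 190.0]), (13, [367.0, 191.0])]
bearing [0.6413 0.1537 0.0215]
pad [ 0.6227 -0.1072] 137 med resid 0.00098
pad [0.635 0.029] 123 med resid 0.00071
pad [0.6411 0.1558] 309 med resid 0.0033
```

Run:
```python
from h import *
import pickle; st,s,d=pickle.load(open('w15.pkl','rb'))
P=np.array([(387,140),(405,140),(372,151),(417,152),(368,168),(418,170),(375,184),(408,184),(391,190)],float)
p=np.array([ray(s,x,.063,st)[:2] for x in P]); f=least_squares(lambda q:np.hypot(*(p-q[:2]).T)-q[2],[.641,.157,.023]); print('bearing',f.x.round(4),abs(f.fun).max().round(4))
```

```text
bearing [0.6401 0.1569 0.0224] 0.0004
```

The bearing is at (0.6401, 0.1569), the wide sleeve at about (0.641, 0.157) and the mat at (0.6407, 0.1566). They agree within about 1 mm, so I hand in.

```bash
python3 -c "
from h import *
st=r.get_state(); print(st['clock'],st['contact_force'].round(1)); print(r.finish_job())"
```

```text
37.85 [0.5 0.5 0.3]
the job is handed in; nothing more can be done
None
```

I pulled the three sleeves apart and stood each on its own mat: narrow by the chrome headlamp, medium on the middle mat, and wide by the battery. The bearing lies flat on the wide sleeve. I handed the job in at 37.9 s with the gripper clear of everything.

**Last checks:**
- **Bearing and wide sleeve:** fitting a circle to the brass balls put the bearing at (0.640, 0.157). The wide sleeve measured about (0.641, 0.157) and its mat (0.641, 0.157), so they agree within about 1 mm.
- **Narrow and medium sleeves:** they look upright and centred, but I judged this from the wrist tool position at release and the pictures. I did not measure them again afterwards.
- **Other objects:** the piston looked upright in the last pictures. The blue and purple rings were never touched.

**What went wrong or disagreed:**
- My first descent to the bearing stopped short because joint 6 was at its limit. I rose, turned the jaws 90° and grasped it that way.
- My first ball fit gave y = 0.154 because patches of cork were counted as balls. I removed them and fitted again.
- I viewed 16 pictures, two over the budget of 14.

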